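# Put the film samples away in the drying drawer

## Task

Put all the glass sample dishes away to dry: fold the drying unit's locking stay right back, pull its drawer out to the stop, and set each dish upright in a lane of its own and slide it along the lane, under the unit's lid, until it drops into the shallow seat at the back. With every dish in its seat, push the drawer fully home and fold the stay down again in front of it, leaving the tape roll, the timer and the sample jar where they are.

Things in the scene. Friction and masses are not known exactly. Their poses are not given: they have to be found in the camera images.
- drying_unit: low grey drying cabinet fixed on the bench, 205 mm deep, 254 mm wide, its flat lid's top 40 mm above the bench (underside 35 mm). Origin: at bench level, under the middle of the lid's front edge; x to its rear, y to its left as seen from the robot, z up
- drawer (a joint): the cabinet's one drawer: 0 = shut, grows as it is pulled out along the cabinet's -x, 0.145 m = stop. Slides with about 3 N of friction and stays where it is left. Its front is 11 mm thick, 35 mm high, and stands before the lid's front edge when shut. Drawn out to the stop, the front 145 mm of its lanes is open from above; the rear 40 mm stays under the lid
- drawer_pull (a point): black upright pull block on the middle of the drawer's front (moves with it): 13 mm wide in y, 22 mm in x, from 14 to 48 mm above the bench, its near face 51 mm and its far face 29 mm before the inner face of the drawer's front. Point: on its centre line, 34 mm above the bench. Axes as the drying unit's
- stay (a joint): angle of the locking stay, rad: 0 = down and level, locking the drawer; grows as its bar is lifted up and over towards the rear; 2.6 = stop, folded right back over the lid. Loose hinge: past upright it drops back (or forward) slowly by its own weight
- stay_hinge (a point): the stay's hinge axis on the lid, 12 mm behind the lid's front edge, 78 mm left of the cabinet's middle, 45 mm above the bench. The axis runs along the cabinet's y
- stay_bar (a point): middle of the round bar (10 mm thick, along the cabinet's y, 58 mm free between the two arms) at the free end of the stay, a 115 g steel bail; 70 mm from the hinge, straight before it (-x) at joint 0. A plate under the arms hangs before the drawer's front, 30 mm from the hinge: the drawer cannot be drawn while the stay is down
- dish1_center (a point): shallow round clear glass dish with a pale film in it, 64 mm across at the rim, 60 mm across where fingers grip its wall, 18 mm high (wall to 15 mm), 55 g. Point: its centre, half-way up (9 mm above its underside); z up. It may be absent in some starts
- dish2_center (a point): shallow round clear glass dish with a pale film in it, 64 mm across at the rim, 60 mm across where fingers grip its wall, 18 mm high (wall to 15 mm), 55 g. Point: its centre, half-way up (9 mm above its underside); z up. It may be absent in some starts
- dish3_center (a point): shallow round clear glass dish with a pale film in it, 64 mm across at the rim, 60 mm across where fingers grip its wall, 18 mm high (wall to 15 mm), 55 g. Point: its centre, half-way up (9 mm above its underside); z up. It may be absent in some starts
- seat_left (a point): left lane of the drawer (moves with the drawer): where the centre of a dish is when it has dropped into the sunk seat at the rear, touching the back wall. Axes as the drying unit's
- seat_mid (a point): middle lane of the drawer (moves with the drawer): where the centre of a dish is when it has dropped into the sunk seat at the rear, touching the back wall. Axes as the drying unit's. The drawer is 185 mm deep inside, three 75 mm wide lanes 79 mm apart; floor 9.5 mm above the bench, but 6.5 mm over the rear 65 mm (a 3 mm step holds the dish). Lane walls reach 18.5 mm, back and sides 23.5 mm
- seat_right (a point): right lane of the drawer (moves with the drawer): where the centre of a dish is when it has dropped into the sunk seat at the rear, touching the back wall. Axes as the drying unit's
- tape: roll of tape lying flat, 68 mm across, 19 mm high, with a hole; not one of the samples. Origin: centre of its underside
- timer: white timer with buttons, 64 x 64 x 20 mm; leave it. Origin: centre of its underside
- jar: small sample jar with a white cap, 33 mm across, 55 mm high; leave it. Origin: centre of its underside
Not all that is in view belongs to the job. What is shaped like the part that bears dish1_center but orange or red is not meant.

How it is judged (in metres and radians):
On the way, in this order (a step that is already met when the one before it is completed fails the run):
1. the stay is folded back with the drawer still shut (value of joint stay above 2.2 rad and value of joint drawer below 0.02 m), for 0.2 s.
2. the drawer is drawn out to its stop (value of joint drawer above 0.135 m), for 0.2 s.
3. every dish is in the seat at the back of a lane, upright, with the drawer still out (x of each of dish1_center, dish2_center, dish3_center in the frame of seat_mid above -0.015 m and y of dish1_center in the frame of seat_mid between -0.1 and 0.1 m and z of dish1_center in the frame of seat_mid between -0.006 and 0.002 m and angle between each of dish1_center, dish2_center, dish3_center's own z axis and vertical below 0.03 rad and y of dish2_center in the frame of seat_mid between -0.1 and 0.1 m and z of dish2_center in the frame of seat_mid between -0.006 and 0.002 m and y of dish3_center in the frame of seat_mid between -0.1 and 0.1 m and z of dish3_center in the frame of seat_mid between -0.006 and 0.002 m and value of joint drawer above 0.1 m), for 0.2 s.
4. the drawer is fully home (value of joint drawer below 0.006 m), for 0.2 s.
At the end, for the whole second after the job is handed in: every dish present stands upright in a seat at the rear of the drawer (within 15 mm of touching the back wall, and within 2 mm of the sunk floor), the drawer is within 6 mm of shut, and the stay is down (below 0.1 rad) (x of each of dish1_center, dish2_center, dish3_center in the frame of seat_mid above -0.015 m and y of dish1_center in the frame of seat_mid between -0.1 and 0.1 m and z of dish1_center in the frame of seat_mid between -0.006 and 0.002 m and angle between each of dish1_center, dish2_center, dish3_center's own z axis and vertical below 0.03 rad and y of dish2_center in the frame of seat_mid between -0.1 and 0.1 m and z of dish2_center in the frame of seat_mid between -0.006 and 0.002 m and y of dish3_center in the frame of seat_mid between -0.1 and 0.1 m and z of dish3_center in the frame of seat_mid between -0.006 and 0.002 m and value of joint drawer below 0.006 m and value of joint stay below 0.1 rad and linear speed of each of dish1, dish2, dish3 below 0.02 m/s).
It fails at once if the tape is moved more than 30 mm (distance of tape from where it was at the start of the episode above 0.03 m).
It fails at once if the timer is moved more than 30 mm (distance of timer from where it was at the start of the episode above 0.03 m).
It fails at once if the jar is moved more than 30 mm (distance of jar from where it was at the start of the episode above 0.03 m).
Of dish1, dish2, dish3 only 2 to 3 are there at a start; the rules pass over those that are not, and their reading is None.
At some moment in a run one of dish1, dish2, dish3 may be knocked a few centimetres aside while the robot is not near it.
Once in a run the grip may slacken for a moment while it holds something.
It also fails if it takes over 210 s, if anything falls off the work surface, if the arm or the gripper's body presses on something with over 40 N, if the wrist force passes 120 N, or if a joint passes its speed limit or range.

## Robot

A 7-joint arm with a two-finger parallel gripper is mounted at the origin on a cart in front of the work surface, level with it; the furniture and walls round the work are solid. World frame = base frame: x ahead of the robot, y to its left, z up, the work surface at z = 0. Lengths are in mm, angles in degrees, forces in N, time in s.
With the tool pointing down it reaches from about 425 to 800 mm from the base axis. Payload 8.3 kg.
Tool frame: the origin (TCP) lies midway between the tips of the shut fingers; the grasp point (between the pads) lies 19 mm behind it; x points along the fingers, y is the direction in which the jaws open and shut, and the axes are right-handed (so a half turn about x gives the same grasp; the last joint's range is limited). The gripper opens to 85 mm and grips with 20 to 120 N. Pads are 22 mm wide; open, the fingers measure 114 mm over their backs; the gripper's body (76 mm by 85 mm) begins 54 mm behind the grasp point. The pads swing forward as they close: fully open they stand 13 mm farther back than shut.
Start: joints at [-70.01, 21.967, 0.94, 78.501, -0.361, 79.538, -2.664], TCP at [250.11, 572.755, 231.279] pointing down, gripper open.
Joint ranges: [-169.22, 169.22], [-14.56, 117.87], [-87.37, 89.26], [10.42, 133.3], [-82.24, 262.24], [0.94, 117.77], [-172.7, 172.7]. Speed limits (degrees/s): [136.94, 136.94, 172.46, 172.46, 180, 180, 180].

## Interface

Orientations are given as [roll, pitch, yaw] about the fixed x, y, z axes, in that order (R = Rz(yaw) Ry(pitch) Rx(roll)).
In Python, from plant import robot gives the robot as it stands.
- The arm moves only by the tool jog_arm, never from a script. Its argument "increments" is a list of rows, each an object with "translation": the shift along the tool's x, y, z in m, a list of three; "rot": the turn, a rotation vector about the tool's x, y, z in rad, a list of three; "hand": the opening in per cent of the stroke, from 0 (shut) to 100 (fully open). In form: [{"translation": [x, y, z], "rot": [wx, wy, wz], "hand": hand}, ...]. A call has 1 to 12 rows; each row shifts and turns the commanded pose from where the row before left it, along the tool's axes as they then stand; what a row does not reach is not made up. A row lasts 1/10 s, in which the tool goes at most 50 mm and 8.59 degrees, less where a joint would pass 70% of its speed; a pose out of reach is approached as far as the arm can. A call with a gripper value outside its range is refused whole. The fingers move at their own pace and stop on an object; "newtons" is the grip in N (left out, the last holds). Time passes only in rows, so rows that do not move let the fingers close. It gives the time, the measured TCP pose, the force and the opening at its end, in the units of the state.
- robot.get_state(): the state, without advancing time (a new reading comes with each control period).
- robot.camera(name): name is "scene" or "side" or "wrist"; returns the picture (384x512x3 uint8, red, green, blue); there is no depth.
- robot.camera_params(name): a dict with "fx", "fy", "cx", "cy" (pixels), "dist" ([k1, k2, p1, p2, k3] as OpenCV has them; the pictures are not rectified), "view" (4x4, takes a point from world to camera coordinates). Camera axes: x right, y down, z forward; pixel columns grow to the right and rows downward; lengths in mm; the calibration is good to about 2 mm. A picture is of the moment at which its call begins: read the wrist's pose just before it. camera_params takes no time and is no camera call; for the wrist camera it gives the pose at the moment of the call.
- robot.job_done(): hands the job in, once; it reports no verdict.
The state is a dict: "t": time; "joint_pos": joint angles; "joint_velocities": joint speeds; "effort": joint torques, N m; "position": TCP position; "tcp_rot": TCP orientation; "contact_force": force on the tool from outside, world axes, zero at the start; "torque": the same for the moment, N m; "finger_gap": finger opening in mm.
Only numpy, scipy, OpenCV 4.12 (cv2) and the standard library are available. Lean on these libraries where they do the work, as an engineer would, in place of code of your own. Each camera call takes 0.05 s, during which the arm holds its last target. There are 200 camera calls.

## Working session

There is one attempt and no reset: what is moved stays moved. The work goes in short steps, Python scripts to look and compute and a tool call to move; the robot and the scene stay as the last step left them, time stands still between calls to the robot, and variables do not carry over. Pictures are saved under pics/ and viewed, about 12 in all and at most 16, crops included, and the job is handed in when it is done.

Besides the shell and the picture viewer there is one more tool, called after "Call:" by a JSON object that holds its "op" and its "data", one argument or row to a line. jog_arm: Moves the arm, as the interface text tells. Its arguments: {"type":"object","properties":{"increments":{"type":"array"},"newtons":{"type":"number"}},"required":["increments"]}

```bash
ls; mkdir -p pics; python3 - <<'E'
from plant import robot
import cv2
print(robot.get_state())
for n in ["scene","side"]:
    cv2.imwrite(f"pics/{n}0.png",cv2.resize(robot.camera(n)[:,:,::-1],(800,600),interpolation=cv2.INTER_CUBIC))
    p=robot.camera_params(n); print(n,p)
print(robot.camera_params("wrist"))
E
```

```text
pics
{'t': 0.0, 'joint_pos': array([-70.00931497,  22.0160761 ,   0.93949147,  78.56289264,
        -0.36120913,  79.53841447,  -2.66129732]), 'joint_velocities': array([-0.00313134,  0.03481763, -0.00303327,  0.0001481 ,  0.02860616,
        0.03635738,  0.04427805]), 'effort': array([-4.86339522e-04, -6.27596354e+01,  8.44028816e-01, -3.71833098e+01,
        1.65060838e-02,  1.41835422e-02, -1.74893682e-05]), 'position': array([249.93609844, 572.28556456, 230.25757634]), 'tcp_rot': array([ -88.79065674,   89.88545894, -112.37992727]), 'contact_force': array([-0.31308696, -0.67630212,  0.14410505]), 'torque': array([0.020018  , 0.00515867, 0.02716263]), 'finger_gap': 85.27539956387302}
scene {'fx': 443.9469985755924, 'fy': 443.9469985755924, 'cx': 261.56568139099863, 'cy': 196.46625321868936, 'dist': array([0.0524206, 0.       , 0.       , 0.       , 0.       ]), 'view': array([[-8.30233099e-01, -5.57123311e-01,  1.80725428e-02,
         4.79774045e+02],
       [-3.01894349e-01,  4.22159164e-01, -8.54775668e-01,
         2.35033798e+02],
       [ 4.68585961e-01, -7.15119050e-01, -5.
[... 491 characters left out ...]
[ 1.25739476e-02,  7.64366703e-01, -6.44659166e-01,
         1.55024582e+03],
       [ 0.00000000e+00,  0.00000000e+00,  0.00000000e+00,
         1.00000000e+00]])}
{'fx': 320.95920717595504, 'fy': 320.95920717595504, 'cx': 254.76114217892598, 'cy': 189.4532596277289, 'dist': array([-0.07350917,  0.        ,  0.        ,  0.        ,  0.        ]), 'view': array([[ 4.00042024e-01,  9.16496703e-01, -4.15812494e-04,
        -6.25307909e+02],
       [ 8.76075022e-01, -3.82265015e-01,  2.93880951e-01,
        -3.72774037e+01],
       [ 2.69181972e-01, -1.17929014e-01, -9.55841940e-01,
         3.78018123e+02],
       [ 0.00000000e+00,  0.00000000e+00,  0.00000000e+00,
         1.00000000e+00]])}
```

View pics/scene0.png

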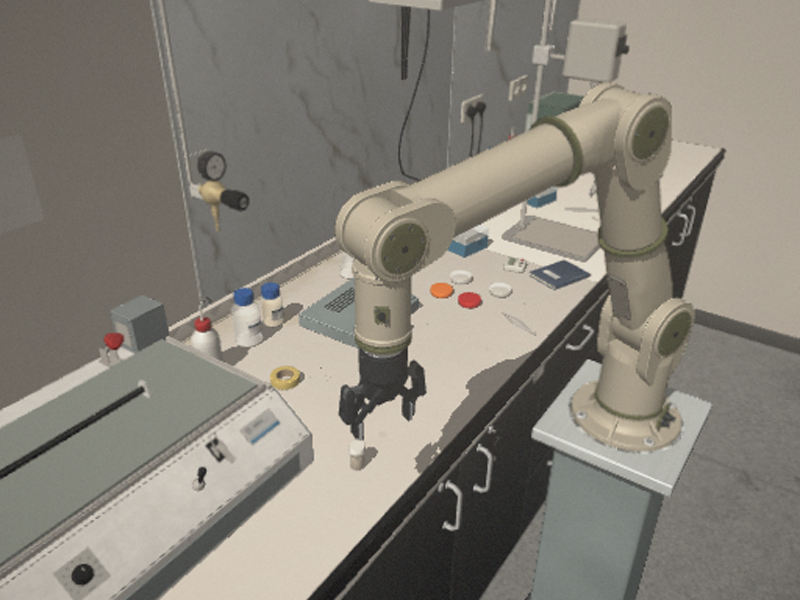

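View pics/side0.png

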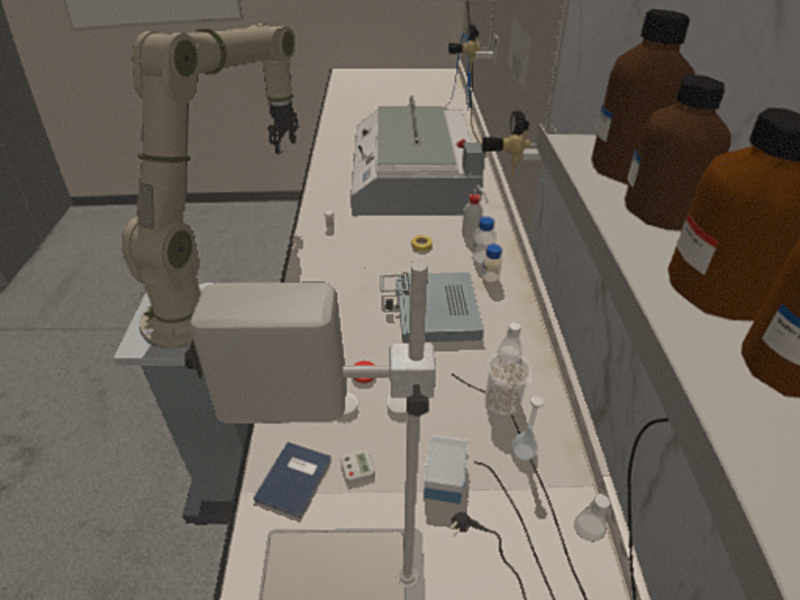

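Scene view: two pale dishes at (460,277) and (500,290), the orange (441,290) and red (469,300) decoys beside them, the cabinet at about (345,305), the tape at (285,377), the jar at (357,455) and the timer at (515,265). The side view agrees: the dishes are at (348,404) and (397,404), the cabinet at (440,305) and the stay and pull at (392,290).

```bash
cat > h.py <<'E'
import numpy as np, cv2
from plant import robot
from scipy.spatial.transform import Rotation as R
def ray(name,px,z,scale=1.0,P=None):
    p=P or robot.camera_params(name); K=np.array([[p['fx'],0,p['cx']],[0,p['fy'],p['cy']],[0,0,1]])
    uv=np.atleast_2d(np.array(px,float))*scale
    n=cv2.undistortPoints(uv[:,None],K,np.array(p['dist']))[:,0]
    V=np.array(p['view']); d=np.c_[n,np.ones(len(n))]@V[:3,:3]; c=-V[:3,:3].T@V[:3,3]
    return c+d*((z-c[2])/d[:,2])[:,None]
def proj(name,X,P=None):
    p=P or robot.camera_params(name); K=np.array([[p['fx'],0,p['cx']],[0,p['fy'],p['cy']],[0,0,1]])
    V=np.array(p['view']); r,_=cv2.Rodrigues(V[:3,:3])
    return cv2.projectPoints(np.atleast_2d(np.array(X,float)),r,V[:3,3],K,np.array(p['dist']))[0][:,0]
def tool():
    s=robot.get_state(); return s, R.from_euler('xyz',s['tcp_rot'],degrees=True)
def rel(pos,rot=None):
    """tool-frame translation (mm) to world pos, rotvec (rad) to R rot"""
    s,Rc=tool(); t=Rc.inv().apply(np.array(pos)-s['position'])
    return np.round(t,1), None if rot is None else np.round((Rc.inv()*rot).as_rotvec(),3)
E
python3 - <<'E'
from h import *
np.set_printoptions(suppress=True,precision=1)
print('scene dishes+decoys',ray('scene',[(460,277),(500,290),(441,290),(469,300)],15,.64)[:,:2])
print('side dishes,red',ray('side',[(348,404),(397,404),(364,372)],15,.64)[:,:2])
print('lid',ray('side',[(400,275),(478,272),(483,333),(405,335)],40,.64)[:,:2])
print('tape timer jar',ray('side',[(422,243),(358,467),(329,228)],10,.64)[:,:2])
s,r=tool(); print(r.as_matrix(), s['position'])
P=robot.camera_params('wrist');V=P['view'];print('wristcam in tool',r.inv().apply(-V[:3,:3].T@V[:3,3]-s['position']),(V[:3,:3]@r.as_matrix()))
E
```

```text
scene dishes+decoys [[ 601.2 -305.8]
 [ 469.1 -305.9]
 [ 606.4 -207.4]
 [ 513.5 -205.2]]
side dishes,red [[ 489.4 -327.3]
 [ 604.7 -329.2]
 [ 524.9 -226.4]]
lid [[ 624.   134.2]
 [ 857.   144.9]
 [ 834.7 -117.9]
 [ 630.1 -121.4]]
tape timer jar [[ 702.2  343.9]
 [ 517.5 -496. ]
 [ 389.8  440.7]]
[[-0.   0.4  0.9]
 [-0.   0.9 -0.4]
 [-1.  -0.   0. ]] [249.9 572.3 230.4]
wristcam in tool [-141.7    0.7  -75.6] [[-0.   1.  -0. ]
 [-0.3 -0.   1. ]
 [ 1.   0.   0.3]]
```

Call:
{"op": "jog_arm", "data": {
  "increments": [
    {"translation":[-0.002,0,0],"rot":[0.145,0,0],"hand":100},
    {"translation":[-0.002,0,0],"rot":[0.145,0,0],"hand":100},
    {"translation":[-0.002,0,0],"rot":[0.145,0,0],"hand":100},
    {"translation":[-0.002,0,0],"rot":[0.145,0,0],"hand":100},
    {"translation":[-0.002,0,0],"rot":[0.145,0,0],"hand":100},
    {"translation":[-0.002,0,0],"rot":[0.145,0,0],"hand":100},
    {"translation":[-0.002,0,0],"rot":[0.145,0,0],"hand":100},
    {"translation":[-0.002,0,0],"rot":[0.145,0,0],"hand":100}
  ]
}}

```text
t: 0.9
position: [250.0, 572.5, 246.8]
tcp_rot: [-22.5, 89.9, -112.9]
contact_force: [0.4, -0.0, 0.6]
finger_gap: 85.6
```

Call:
{"op": "jog_arm", "data": {
  "increments": [
    {"translation":[0,0.024,0.032],"rot":[0,0,0],"hand":100},
    {"translation":[0,0.024,0.032],"rot":[0,0,0],"hand":100},
    {"translation":[0,0.024,0.032],"rot":[0,0,0],"hand":100},
    {"translation":[0,0.024,0.032],"rot":[0,0,0],"hand":100},
    {"translation":[0,0.024,0.032],"rot":[0,0,0],"hand":100},
    {"translation":[0,0.024,0.032],"rot":[0,0,0],"hand":100},
    {"translation":[0,0.024,0.032],"rot":[0,0,0],"hand":100},
    {"translation":[0,0.024,0.032],"rot":[0,0,0],"hand":100},
    {"translation":[0,0.024,0.032],"rot":[0,0,0],"hand":100},
    {"translation":[0,0.024,0.032],"rot":[0,0,0],"hand":100},
    {"translation":[0,0.024,0.032],"rot":[0,0,0],"hand":100},
    {"translation":[0,0.024,0.032],"rot":[0,0,0],"hand":100}
  ]
}}

```text
t: 2.1
position: [538.3, 187.1, 247.0]
tcp_rot: [-75.7, 90.0, -165.8]
contact_force: [0.1, 1.3, 0.3]
finger_gap: 85.1
```

Call:
{"op": "jog_arm", "data": {
  "increments": [
    {"translation":[0,0.024,0.032],"rot":[0,0,0],"hand":100},
    {"translation":[0,0.024,0.032],"rot":[0,0,0],"hand":100},
    {"translation":[0,0.024,0.032],"rot":[0,0,0],"hand":100},
    {"translation":[0,0.024,0.032],"rot":[0,0,0],"hand":100},
    {"translation":[0,0,0],"rot":[0,0,0],"hand":100},
    {"translation":[0,0,0],"rot":[0,0,0],"hand":100},
    {"translation":[0,0,0],"rot":[0,0,0],"hand":100}
  ]
}}

```text
t: 2.8
position: [633.2, 61.6, 246.8]
tcp_rot: [-122.5, 89.9, 147.5]
contact_force: [-0.5, -0.1, 0.6]
finger_gap: 85.5
```

```bash
python3 - <<'E'
from h import *
np.save('Pw1.npy',robot.camera_params('wrist'),allow_pickle=True)
s=robot.get_state();print(s['t'],s['position'],s['tcp_rot'])
im=robot.camera('wrist');cv2.imwrite('w1.png',im[:,:,::-1])
cv2.imwrite('pics/w1.png',cv2.resize(im[:,:,::-1],(800,600),interpolation=cv2.INTER_CUBIC))
E
```

```text
2.8 [633.21777188  61.61707002 246.82570932] [-122.4990115    89.93066479  147.52290584]
```

View pics/w1.png

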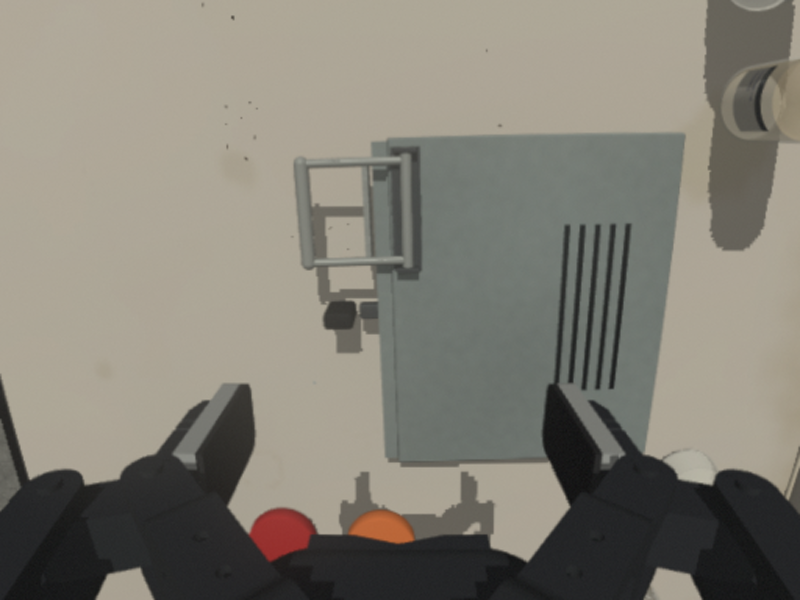

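The wrist view shows the lid's corners at (389,138), (684,133) and (399,459). The stay bar runs from (300,162) to (307,265), the pull top is at (338,314), and the decoys sit at (283,535) and (381,530). A pale thing at (690,468) and a faint ring at (263,468) need checking.

```bash
python3 - <<'E'
from h import *
np.set_printoptions(suppress=True,precision=1)
P=np.load('Pw1.npy',allow_pickle=True).item()
L=ray('w',[(389,138),(684,133),(399,459)],40,.64,P); print('lid',L)
f=L[0]-L[2]; yaw=np.degrees(np.arctan2(-f[0],f[1])); d=L[1]-L[0]
print('yaw',yaw,np.degrees(np.arctan2(d[1],d[0])),np.linalg.norm(f),np.linalg.norm(d),'origin',(L[0]+L[2])/2)
print('bar',ray('w',[(300,162),(307,265)],45,.64,P)); print('pull',ray('w',[(338,314)],48,.64,P))
print('red or pale ring',ray('w',[(283,535),(381,530),(690,468),(263,468)],10,.64,P))
a=robot.camera('scene');b=robot.camera('side')
cv2.imwrite('pics/s1.png',np.hstack([cv2.resize(a[150:240,230:400,::-1],(400,300),interpolation=2),cv2.resize(b[170:330,140:340,::-1],(400,300),interpolation=2)]))
E
```

```text
lid [[ 626.8  141.2   40. ]
 [ 827.8  147.3   40. ]
 [ 633.8 -107.8   40. ]]
yaw 1.599111374280971 1.7388447511390357 249.01396359760523 201.1126487383477 origin [630.3  16.7  40. ]
bar [[567.5 125.9  45. ]
 [568.7  55.2  45. ]]
pull [[589.8  19.8  48. ]]
red or pale ring [[ 524.1 -215.1   10. ]
 [ 617.  -207.8   10. ]
 [ 901.1 -143.2   10. ]
 [ 512.  -139.4   10. ]]
```

View pics/s1.png

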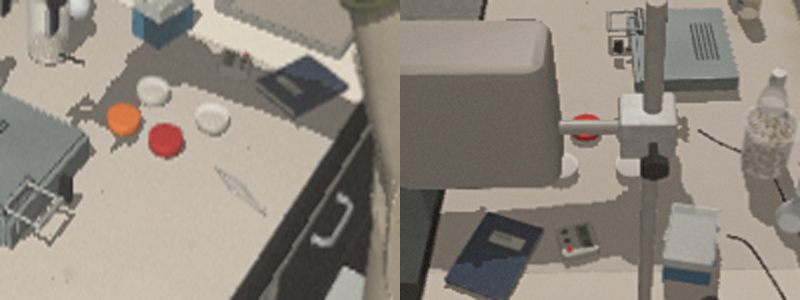

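Call:
{"op": "jog_arm", "data": {
  "increments": [
    {"translation":[0,0,0],"rot":[-0.029,0,0],"hand":40},
    {"translation":[0,-0.032,-0.016],"rot":[0,0,0],"hand":40},
    {"translation":[0,-0.032,-0.016],"rot":[0,0,0],"hand":40},
    {"translation":[0.04,0,0],"rot":[0,0,0],"hand":40},
    {"translation":[0.04,0,0],"rot":[0,0,0],"hand":40},
    {"translation":[0.04,0,0],"rot":[0,0,0],"hand":40},
    {"translation":[0.04,0,0],"rot":[0,0,0],"hand":40},
    {"translation":[0,0,0],"rot":[0,0,0],"hand":40},
    {"translation":[0,0,0],"rot":[0,0,0],"hand":40}
  ]
}}

```text
t: 3.85
position: [568.7, 90.8, 88.0]
tcp_rot: [-61.0, 90.0, -149.3]
contact_force: [1.0, -0.2, 0.9]
finger_gap: 34.1
```

```bash
python3 - <<'E'
from h import *
s=robot.get_state();print(s['t'],s['position'],s['tcp_rot'],s['finger_gap'])
im=robot.camera('wrist');P=robot.camera_params('wrist')
np.save('Pw2.npy',P,allow_pickle=True)
print(proj('w',[s['position'],[570,92,45]],P)*800/512)
cv2.imwrite('pics/w2.png',cv2.resize(im[:,:,::-1],(800,600),interpolation=cv2.INTER_CUBIC))
E
```

```text
3.85 [568.66704504  90.77238007  87.97443729] [ -60.96865849   89.95456222 -149.2969467 ] 34.1298637547409
[[394.83833135 392.47353975]
 [398.60843164 338.57680876]]
```

View pics/w2.png

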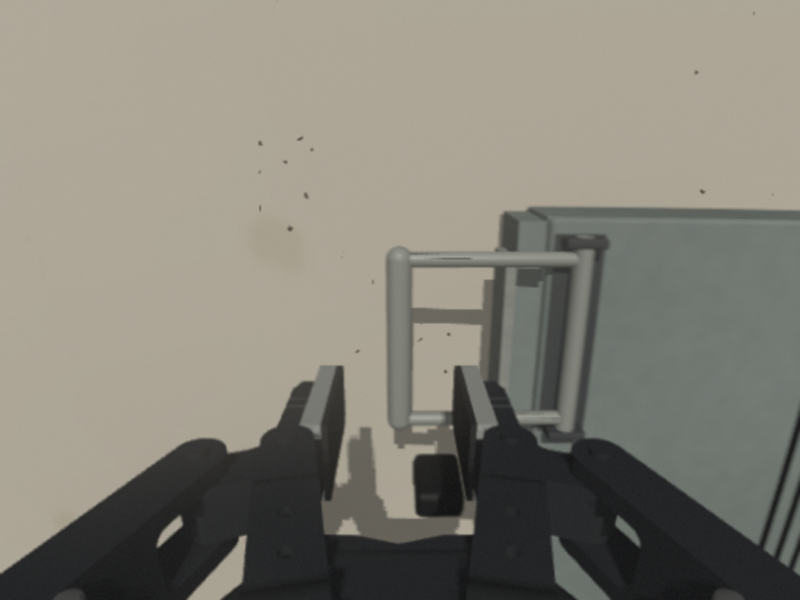

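The bar is centred at (399,338), exactly where (570,92,45) projects. I'll descend and grip it.

Call:
{"op": "jog_arm", "data": {
  "increments": [
    {"translation":[0.031,0.0015,-0.001],"rot":[0,0,0],"hand":40},
    {"translation":[0.03,0,0],"rot":[0,0,0],"hand":40},
    {"translation":[0,0,0],"rot":[0,0,0],"hand":40},
    {"translation":[0,0,0],"rot":[0,0,0],"hand":40},
    {"translation":[0,0,0],"rot":[0,0,0],"hand":0},
    {"translation":[0,0,0],"rot":[0,0,0],"hand":0},
    {"translation":[0,0,0],"rot":[0,0,0],"hand":0},
    {"translation":[0,0,0],"rot":[0,0,0],"hand":0},
    {"translation":[0,0,0],"rot":[0,0,0],"hand":0},
    {"translation":[0,0,0],"rot":[0,0,0],"hand":0}
  ],
  "newtons": 25
}}

```text
t: 4.9
position: [568.6, 91.8, 28.3]
tcp_rot: [-113.8, 89.8, 157.8]
contact_force: [-13.0, -1.1, 14.4]
finger_gap: 8.9
```

Call:
{"op": "jog_arm", "data": {
  "increments": [
    {"translation":[-0.0151,0.0016,0],"rot":[0,0,0],"hand":0},
    {"translation":[-0.0143,0.0048,0],"rot":[0,0,0],"hand":0},
    {"translation":[-0.013,0.0078,0],"rot":[0,0,0],"hand":0},
    {"translation":[-0.011,0.0104,0],"rot":[0,0,0],"hand":0},
    {"translation":[-0.0085,0.0125,0],"rot":[0,0,0],"hand":0},
    {"translation":[-0.0056,0.0141,0],"rot":[0,0,0],"hand":0},
    {"translation":[0,0,0],"rot":[0,0,0],"hand":0}
  ]
}}

```text
t: 5.6
position: [624.0, 93.5, 98.1]
tcp_rot: [105.8, 89.7, 17.4]
contact_force: [-4.4, 0.2, 15.4]
finger_gap: 8.8
```

Call:
{"op": "jog_arm", "data": {
  "increments": [
    {"translation":[-0.0025,0.015,0],"rot":[0,0,0],"hand":0},
    {"translation":[0.0008,0.0151,0],"rot":[0,0,0],"hand":0},
    {"translation":[0.0041,0.0146,0],"rot":[0,0,0],"hand":0},
    {"translation":[0.0071,0.0134,0],"rot":[0,0,0],"hand":0},
    {"translation":[0.0098,0.0115,0],"rot":[0,0,0],"hand":0},
    {"translation":[0.006,0.0046,0],"rot":[0,0,0],"hand":0},
    {"translation":[0,0,0],"rot":[0,0,0],"hand":0}
  ]
}}

```text
t: 6.3
position: [697.1, 95.6, 69.3]
tcp_rot: [94.1, 89.8, 5.7]
contact_force: [3.6, 1.7, 0.7]
finger_gap: 8.6
```

```bash
python3 - <<'E'
from h import *
s=robot.get_state();print(s['t'],s['position'],s['contact_force'],s['finger_gap'])
im=robot.camera('wrist')
b=robot.camera('side')
cv2.imwrite('pics/w3.png',np.hstack([cv2.resize(im[:,:,::-1],(400,300),interpolation=2),cv2.resize(b[150:240,220:340,::-1],(400,300),interpolation=2)]))
E
```

```text
6.3 [697.07043693  95.55067787  69.31029335] [3.58634748 1.71635027 0.72212532] 8.612506538703833
```

View pics/w3.png

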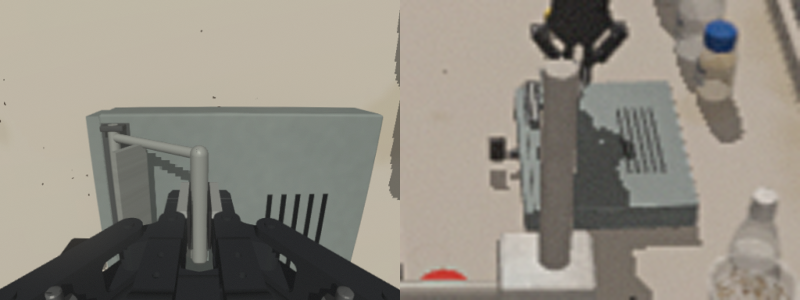

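Call:
{"op": "jog_arm", "data": {
  "increments": [
    {"translation":[0,0,0],"rot":[0,0,0],"hand":40},
    {"translation":[0,0,0],"rot":[0,0,0],"hand":40},
    {"translation":[0,0,0],"rot":[0,0,0],"hand":40},
    {"translation":[-0.03,0,0],"rot":[0,0,0],"hand":40},
    {"translation":[-0.04,0,0],"rot":[0,0,0],"hand":40},
    {"translation":[-0.03,0,0],"rot":[0,0,0],"hand":40},
    {"translation":[0,-0.036,0.025],"rot":[0,0,0],"hand":40},
    {"translation":[0,-0.036,0.025],"rot":[0,0,0],"hand":40},
    {"translation":[0,-0.036,0.025],"rot":[0,0,0],"hand":40}
  ]
}}

```text
t: 7.3
position: [588.1, 16.1, 168.3]
tcp_rot: [-57.6, 90.0, -146.0]
contact_force: [0.7, -0.0, 0.0]
finger_gap: 34.0
```

Call:
{"op": "jog_arm", "data": {
  "increments": [
    {"translation":[0,0,0],"rot":[-0.1428,0,0],"hand":40},
    {"translation":[0,0,0],"rot":[-0.1428,0,0],"hand":40},
    {"translation":[0,0,0],"rot":[-0.1428,0,0],"hand":40},
    {"translation":[0,0,0],"rot":[-0.1428,0,0],"hand":40},
    {"translation":[0,0,0],"rot":[-0.1428,0,0],"hand":40},
    {"translation":[0,0,0],"rot":[-0.1428,0,0],"hand":40},
    {"translation":[0,0,0],"rot":[-0.1428,0,0],"hand":40},
    {"translation":[0,0,0],"rot":[-0.1428,0,0],"hand":40},
    {"translation":[0,0,0],"rot":[-0.1428,0,0],"hand":40},
    {"translation":[0,0,0],"rot":[-0.1428,0,0],"hand":40},
    {"translation":[0,0,0],"rot":[-0.1428,0,0],"hand":40},
    {"translation":[0,0,0],"rot":[0,0,0],"hand":40}
  ]
}}

```text
t: 8.5
position: [589.3, 16.8, 168.4]
tcp_rot: [-176.8, 90.0, -175.1]
contact_force: [-0.8, 1.2, -0.8]
finger_gap: 34.3
```

```bash
python3 - <<'E'
from h import *
np.set_printoptions(suppress=True,precision=2)
s,r=tool();print(s['t'],s['position'],s['joint_pos'][[0,6]],s['finger_gap']);print(r.as_matrix())
print('pull w2',ray('w',[(438,472)],48,.64,np.load('Pw2.npy',allow_pickle=True).item()))
im=robot.camera('wrist');P=robot.camera_params('wrist')
print(proj('w',[590.3,16,48],P)*800/512)
np.save('Pw4.npy',P,allow_pickle=True)
cv2.imwrite('pics/w4.png',cv2.resize(im[:,:,::-1],(800,600),interpolation=cv2.INTER_CUBIC))
E
```

```text
8.5 [589.29  16.84 168.39] [-16.54  91.23] 34.256925667609416
[[-0.   -0.03  1.  ]
 [-0.    1.    0.03]
 [-1.   -0.   -0.  ]]
pull w2 [[588.79  31.61  48.  ]]
[[394.28 288.1 ]]
```

View pics/w4.png

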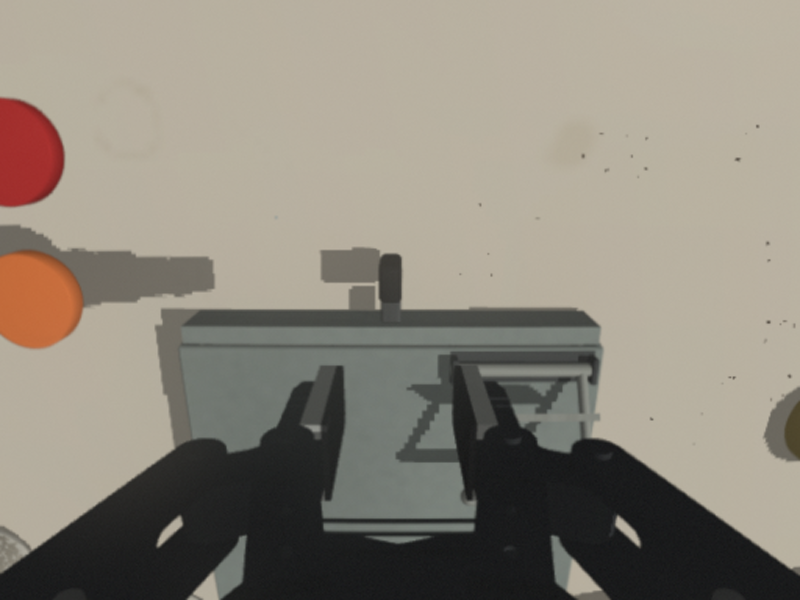

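Pull top at (391,280), within 2 mm of the prediction, and the stay is lying back over the lid at (530,370–415). Next I grip the pull.

Call:
{"op": "jog_arm", "data": {
  "increments": [
    {"translation":[0.04,-0.002,0.001],"rot":[0,0,0],"hand":40},
    {"translation":[0.04,0,0],"rot":[0,0,0],"hand":40},
    {"translation":[0.04,0,0],"rot":[0,0,0],"hand":40},
    {"translation":[0.034,0,0],"rot":[0,0,0],"hand":40},
    {"translation":[0,0,0],"rot":[0,0,0],"hand":40},
    {"translation":[0,0,0],"rot":[0,0,0],"hand":0},
    {"translation":[0,0,0],"rot":[0,0,0],"hand":0},
    {"translation":[0,0,0],"rot":[0,0,0],"hand":0},
    {"translation":[0,0,0],"rot":[0,0,0],"hand":0},
    {"translation":[0,0,0],"rot":[0,0,0],"hand":0}
  ],
  "newtons": 40
}}

```text
t: 9.55
position: [591.2, 12.2, 15.8]
tcp_rot: [-70.3, 89.8, -68.9]
contact_force: [1.9, -6.9, -11.6]
finger_gap: 12.4
```

Call:
{"op": "jog_arm", "data": {
  "increments": [
    {"translation":[0,0,-0.01],"rot":[0,0,0],"hand":0},
    {"translation":[0,0,-0.015],"rot":[0,0,0],"hand":0},
    {"translation":[0,0,-0.015],"rot":[0,0,0],"hand":0},
    {"translation":[0,0,-0.015],"rot":[0,0,0],"hand":0},
    {"translation":[0,0,-0.015],"rot":[0,0,0],"hand":0},
    {"translation":[0,0,-0.015],"rot":[0,0,0],"hand":0},
    {"translation":[0,0,-0.015],"rot":[0,0,0],"hand":0},
    {"translation":[0,0,-0.015],"rot":[0,0,0],"hand":0},
    {"translation":[0,0,-0.015],"rot":[0,0,0],"hand":0},
    {"translation":[0,0,-0.01],"rot":[0,0,0],"hand":0},
    {"translation":[0,0,0],"rot":[0,0,0],"hand":0}
  ]
}}

```text
t: 10.65
position: [449.7, 7.9, 15.7]
tcp_rot: [-93.7, 89.9, -92.3]
contact_force: [-3.4, -12.6, -8.7]
finger_gap: 12.0
```

Call:
{"op": "jog_arm", "data": {
  "increments": [
    {"translation":[0,-0.001,-0.003],"rot":[0,0,0],"hand":0},
    {"translation":[0,-0.001,-0.003],"rot":[0,0,0],"hand":0},
    {"translation":[0,0,0],"rot":[0,0,0],"hand":0},
    {"translation":[0,0,0],"rot":[0,0,0],"hand":0},
    {"translation":[0,0,0],"rot":[0,0,0],"hand":0}
  ]
}}

```text
t: 11.15
position: [446.2, 7.7, 15.7]
tcp_rot: [-19.7, 89.8, -18.2]
contact_force: [6.9, -4.7, -18.2]
finger_gap: 12.2
```

Call:
{"op": "jog_arm", "data": {
  "increments": [
    {"translation":[0,0,0],"rot":[0,0,0],"hand":100},
    {"translation":[0,0,0],"rot":[0,0,0],"hand":100},
    {"translation":[0,0,0],"rot":[0,0,0],"hand":100},
    {"translation":[-0.03,0,0.002],"rot":[0,0,0],"hand":100},
    {"translation":[-0.04,0,0],"rot":[0,0,0],"hand":100},
    {"translation":[-0.045,0,0],"rot":[0,0,0],"hand":100},
    {"translation":[-0.045,0,0],"rot":[0,0,0],"hand":100},
    {"translation":[-0.045,0,0],"rot":[0,0,0],"hand":100},
    {"translation":[0,-0.04,0.012],"rot":[0,0,0],"hand":100},
    {"translation":[0,-0.04,0.012],"rot":[0,0,0],"hand":100},
    {"translation":[0,-0.04,0.012],"rot":[0,0,0],"hand":100},
    {"translation":[0,-0.04,0.012],"rot":[0,0,0],"hand":100}
  ]
}}

```text
t: 12.35
position: [499.9, -150.8, 220.7]
tcp_rot: [2.4, 89.9, 4.0]
contact_force: [0.5, 0.5, 0.5]
finger_gap: 85.4
```

Call:
{"op": "jog_arm", "data": {
  "increments": [
    {"translation":[0,-0.04,0.012],"rot":[0,0,0],"hand":100},
    {"translation":[0,-0.04,0.012],"rot":[0,0,0],"hand":100},
    {"translation":[0,-0.04,0.012],"rot":[0,0,0],"hand":100},
    {"translation":[0,-0.038,0.012],"rot":[0,0,0],"hand":100},
    {"translation":[0,0,0],"rot":[0,0,0],"hand":100},
    {"translation":[0,0,0],"rot":[0,0,0],"hand":100}
  ]
}}

```text
t: 12.95
position: [551.6, -307.0, 219.5]
tcp_rot: [-151.6, 90.0, -150.1]
contact_force: [-0.8, 0.4, -0.4]
finger_gap: 85.3
```

```bash
python3 - <<'E'
from h import *
np.set_printoptions(suppress=True,precision=2)
s,r=tool();print(s['t'],s['position'],s['joint_pos'],s['finger_gap']);print(r.as_matrix())
P=robot.camera_params('wrist');im=robot.camera('wrist')
print(proj('w',[[603,-318,9],[479,-316,9]],P)*800/512)
np.save('Pw5.npy',P,allow_pickle=True);cv2.imwrite('w5.png',im[:,:,::-1])
cv2.imwrite('pics/w5.png',cv2.resize(im[:,:,::-1],(800,600),interpolation=cv2.INTER_CUBIC))
E
```

```text
12.95 [ 551.56 -306.97  219.46] [  5.66  24.72  29.14  79.54 -11.95  78.81 126.36] 85.27607797444612
[[-0.   -0.03  1.  ]
 [-0.    1.    0.03]
 [-1.   -0.   -0.  ]]
[[379.83 319.14]
 [385.74 146.55]]
```

View pics/w5.png

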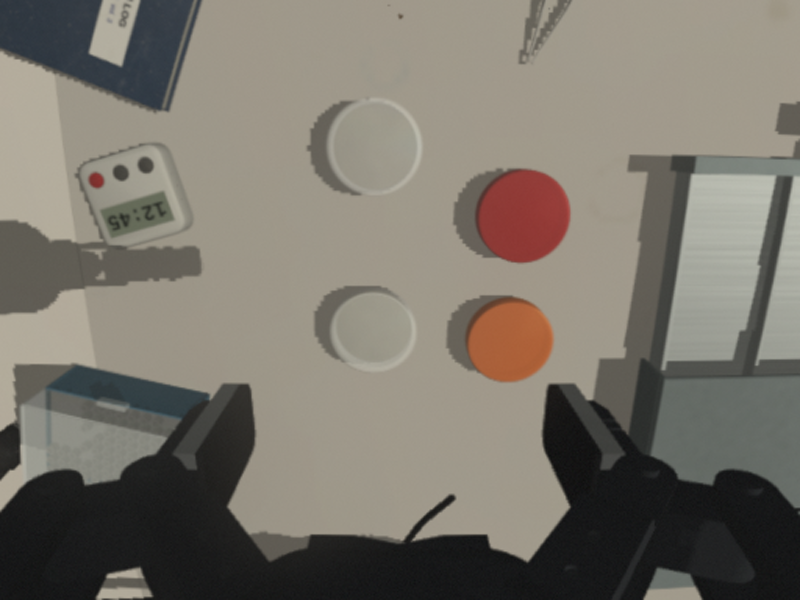

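Dishes: B at (374,146) and A at (373,331), both clear with a pale film and so the ones meant. The red (523,215) and orange (510,340) are the decoys, and there is no third dish. The drawer is out, with the right lane visible at (720,270).

```bash
python3 - <<'E'
from h import *
np.set_printoptions(suppress=True,precision=1)
P=np.load('Pw5.npy',allow_pickle=True).item()
print('A,B',ray('w',[(373,331),(374,146)],18,.64,P)[:,:2])
print('A rim l,r',ray('w',[(330,331),(416,331),(327,146),(421,146)],18,.64,P)[:,:2])
a=np.radians(1.7);Ru=np.array([[np.cos(a),np.sin(a)],[-np.sin(a),np.cos(a)]])
def u(p): return (p[:,:2]-[630.3,15.5])@Ru.T
print('lid corner',u(ray('w',[(650,362)],40,.64,P)))
print('drawer front right corner z35',u(ray('w',[(674,157)],35,.64,P)))
print('divider top near (781,176) far (750,372); side inner (691,174)',u(ray('w',[(781,176),(750,372)],18.5,.64,P)),u(ray('w',[(691,174)],23.5,.64,P)))
E
```

```text
A,B [[ 609.1 -322.6]
 [ 478.8 -323.5]]
A rim l,r [[ 610.  -354.1]
 [ 608.3 -291.1]
 [ 479.5 -354.6]
 [ 478.  -292.6]]
lid corner [[ -14.7 -139.2]]
drawer front right corner z35 [[-156.3 -140.6]]
divider top near (781,176) far (750,372); side inner (691,174) [[-145.   -50.4]
 [   5.3  -43.1]] [[-145.1 -120.7]]
```

Call:
{"op": "jog_arm", "data": {
  "increments": [
    {"translation":[0,0,0],"rot":[0.1428,0,0],"hand":100},
    {"translation":[0,0,0],"rot":[0.1428,0,0],"hand":100},
    {"translation":[0,0,0],"rot":[0.1428,0,0],"hand":100},
    {"translation":[0,0,0],"rot":[0.1428,0,0],"hand":100},
    {"translation":[0,0,0],"rot":[0.1428,0,0],"hand":100},
    {"translation":[0,0,0],"rot":[0.1428,0,0],"hand":100},
    {"translation":[0,0,0],"rot":[0.1428,0,0],"hand":100},
    {"translation":[0,0,0],"rot":[0.1428,0,0],"hand":100},
    {"translation":[0,0,0],"rot":[0.1428,0,0],"hand":100},
    {"translation":[0,0,0],"rot":[0.1428,0,0],"hand":100},
    {"translation":[0,0,0],"rot":[0.1428,0,0],"hand":100},
    {"translation":[0,0,0],"rot":[0,0,0],"hand":100}
  ]
}}

```text
t: 14.2
position: [552.4, -304.0, 220.0]
tcp_rot: [139.6, 89.9, 51.2]
contact_force: [-0.0, -0.3, 0.1]
finger_gap: 85.5
```

Call:
{"op": "jog_arm", "data": {
  "increments": [
    {"translation":[0,0.028,0.01],"rot":[0,0,0],"hand":100},
    {"translation":[0,0.028,0.01],"rot":[0,0,0],"hand":100},
    {"translation":[0.04,0,0],"rot":[0,0,0],"hand":100},
    {"translation":[0.04,0,0],"rot":[0,0,0],"hand":100},
    {"translation":[0.04,0,0],"rot":[0,0,0],"hand":100},
    {"translation":[0.04,0,0],"rot":[0,0,0],"hand":100},
    {"translation":[0.03,0,0],"rot":[0,0,0],"hand":100},
    {"translation":[0.027,0,0],"rot":[0,0,0],"hand":100},
    {"translation":[0,0,0],"rot":[0,0,0],"hand":100},
    {"translation":[0,0,0],"rot":[0,0,0],"hand":50},
    {"translation":[0,0,0],"rot":[0,0,0],"hand":50},
    {"translation":[0,0,0],"rot":[0,0,0],"hand":50}
  ],
  "newtons": 25
}}

```text
t: 15.4
position: [609.7, -325.0, 5.4]
tcp_rot: [68.6, 89.8, -19.7]
contact_force: [-1.7, 1.2, 6.0]
finger_gap: 57.4
```

Call:
{"op": "jog_arm", "data": {
  "increments": [
    {"translation":[0,0,0],"rot":[0,0,0],"hand":50},
    {"translation":[0,0,0],"rot":[0,0,0],"hand":50},
    {"translation":[0,0,0],"rot":[0,0,0],"hand":50}
  ]
}}

```text
t: 15.7
position: [609.7, -325.0, 5.3]
tcp_rot: [68.6, 89.8, -19.7]
contact_force: [-0.5, 1.3, 7.9]
finger_gap: 56.8
```

Call:
{"op": "jog_arm", "data": {
  "increments": [
    {"translation":[-0.02,0,0],"rot":[0,0,0],"hand":50},
    {"translation":[-0.04,0,0],"rot":[0,0,0],"hand":50},
    {"translation":[-0.04,0,0],"rot":[0,0,0],"hand":50},
    {"translation":[-0.03,0,0],"rot":[0,0,0],"hand":50},
    {"translation":[0,-0.0046,-0.0325],"rot":[0,0,0],"hand":50},
    {"translation":[0,-0.0046,-0.0325],"rot":[0,0,0],"hand":50},
    {"translation":[0,-0.0046,-0.0325],"rot":[0,0,0],"hand":50},
    {"translation":[0,-0.0046,-0.0325],"rot":[0,0,0],"hand":50},
    {"translation":[0,-0.0046,-0.0325],"rot":[0,0,0],"hand":50},
    {"translation":[0,-0.0046,-0.0325],"rot":[0,0,0],"hand":50},
    {"translation":[0,-0.0046,-0.0325],"rot":[0,0,0],"hand":50},
    {"translation":[0,-0.0046,-0.0325],"rot":[0,0,0],"hand":50}
  ]
}}

```text
t: 16.9
position: [564.3, -64.5, 133.7]
tcp_rot: [105.5, 89.9, 17.1]
contact_force: [0.7, -0.0, -1.8]
finger_gap: 56.9
```

Call:
{"op": "jog_arm", "data": {
  "increments": [
    {"translation":[0,0,0],"rot":[0,0,0],"hand":50},
    {"translation":[0,0,0],"rot":[0,0,0],"hand":50},
    {"translation":[0,0,0],"rot":[0,0,0],"hand":50}
  ]
}}

```text
t: 17.2
position: [564.5, -67.0, 133.3]
tcp_rot: [72.3, 89.9, -16.2]
contact_force: [-0.3, -0.4, -1.0]
finger_gap: 56.9
```

```bash
python3 - <<'E'
from h import *
np.set_printoptions(suppress=True,precision=2)
s,r=tool();print(s['t'],s['position'],s['contact_force'],s['finger_gap']);print(r.as_matrix())
P=robot.camera_params('wrist');im=robot.camera('wrist')
np.save('Pw6.npy',P,allow_pickle=True);cv2.imwrite('w6.png',im[:,:,::-1])
cv2.imwrite('pics/w6.png',cv2.resize(im[:,:,::-1],(800,600),interpolation=cv2.INTER_CUBIC))
E
```

```text
17.2 [564.49 -66.98 133.34] [-0.32 -0.4  -0.98] 56.898624714410985
[[ 0.    1.    0.03]
 [-0.    0.03 -1.  ]
 [-1.    0.    0.  ]]
```

View pics/w6.png

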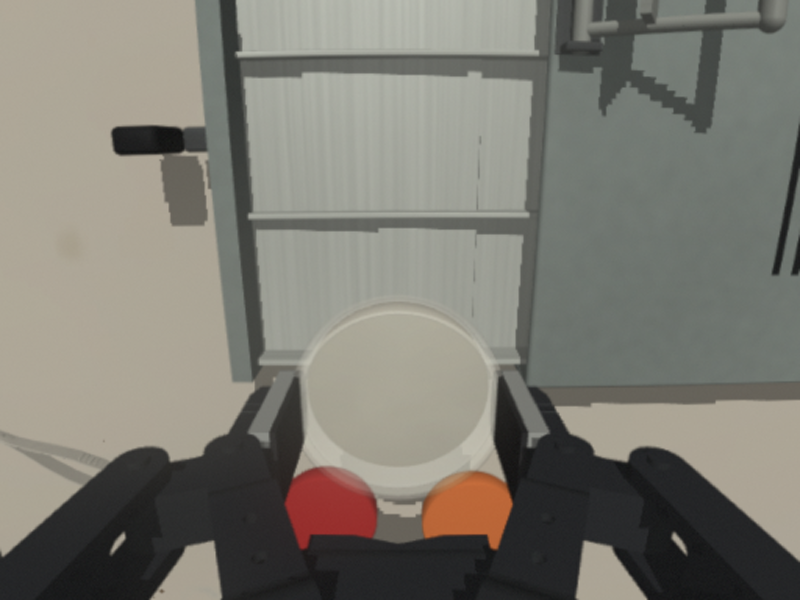

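The dish is held level between the jaws at (400,395). Lane dividers are at rows 55 and 215, the right side wall is at row 357, the drawer front's inner edge is at about column 245, and the lid edge is at about column 530.

```bash
python3 - <<'E'
from h import *
np.set_printoptions(suppress=True,precision=1)
P=np.load('Pw6.npy',allow_pickle=True).item()
a=np.radians(1.7);Ru=np.array([[np.cos(a),np.sin(a)],[-np.sin(a),np.cos(a)]])
def u(p): return (p[:,:2]-[630.3,15.5])@Ru.T
print('div',u(ray('w',[(240,55),(540,54),(250,215),(530,215)],18.5,.64,P)))
print('side',u(ray('w',[(262,357),(520,357)],23.5,.64,P)))
print('lid edge',u(ray('w',[(549,100),(528,380)],40,.64,P)))
print('pull',u(ray('w',[(150,138)],48,.64,P)))
print('front outer/inner top z35',u(ray('w',[(207,140),(226,140)],35,.64,P)))
print('tcp u',u(np.array([[564.5,-67,0]])))
im=cv2.imread('w6.png');g=im.astype(int).sum(2)/3
print('col profile x=300*.64 rows',[(r,int(g[r,240:300].mean())) for r in range(130,142)],[(r,int(g[r,165:180].mean())) for r in range(222,236)])
E
```

```text
div [[-143.2   37.2]
 [  -0.3   37.1]
 [-144.1  -39.5]
 [  -0.3  -39.9]]
side [[-142.9 -116.4]
 [  -1.4 -116.9]]
lid edge [[  -0.8   14.4]
 [  -0.7 -122.6]]
pull [[-177.7   -0.8]]
front outer/inner top z35 [[-156.7   -2.1]
 [-147.7   -2.3]]
tcp u [[-68.2 -80.5]]
col profile x=300*.64 rows [(130, 158), (131, 157), (132, 157), (133, 156), (134, 148), (135, 140), (136, 165), (137, 160), (138, 150), (139, 116), (140, 101), (141, 99)] [(222, 129), (223, 126), (224, 117), (225, 116), (226, 119), (227, 121), (228, 125), (229, 132), (230, 141), (231, 150), (232, 148), (233, 130), (234, 99), (235, 96)]
```

Call:
{"op": "jog_arm", "data": {
  "increments": [
    {"translation":[0.035,0,0],"rot":[0,0,0],"hand":50},
    {"translation":[0.035,0,0],"rot":[0,0,0],"hand":50},
    {"translation":[0.025,0,0],"rot":[0,0,0],"hand":50},
    {"translation":[0.013,0,0],"rot":[0,0,0],"hand":50},
    {"translation":[0.0095,0,0],"rot":[0,0,0],"hand":50},
    {"translation":[0,0,0],"rot":[0,0,0],"hand":50},
    {"translation":[0,0,0],"rot":[0,0,0],"hand":50},
    {"translation":[0,0,0],"rot":[0,0,0],"hand":50}
  ]
}}

```text
t: 18.05
position: [564.9, -65.9, 15.8]
tcp_rot: [86.5, 89.9, -1.9]
contact_force: [0.8, 0.2, -1.6]
finger_gap: 57.2
```

Call:
{"op": "jog_arm", "data": {
  "increments": [
    {"translation":[0,0,0],"rot":[0,0,0],"hand":90},
    {"translation":[0,0,0],"rot":[0,0,0],"hand":90},
    {"translation":[0,0,0],"rot":[0,0,0],"hand":90},
    {"translation":[0,0,0],"rot":[0,0,0],"hand":90}
  ]
}}

```text
t: 18.45
position: [564.3, -65.6, 15.1]
tcp_rot: [94.0, 90.0, 5.6]
contact_force: [0.3, 0.5, 0.6]
finger_gap: 77.1
```

Call:
{"op": "jog_arm", "data": {
  "increments": [
    {"translation":[-0.025,0,0],"rot":[0,0,0],"hand":90},
    {"translation":[-0.035,0,0],"rot":[0,0,0],"hand":90},
    {"translation":[0,-0.028,0],"rot":[0,0,0],"hand":0},
    {"translation":[0,-0.029,0],"rot":[0,0,0],"hand":0},
    {"translation":[0,0,0],"rot":[0,0,0],"hand":0},
    {"translation":[0,0,0],"rot":[0,0,0],"hand":0},
    {"translation":[0,0,0],"rot":[0,0,0],"hand":0},
    {"translation":[0,0,0],"rot":[0,0,0],"hand":0},
    {"translation":[0.03,0,0.001],"rot":[0,0,0],"hand":0},
    {"translation":[0.03,0,0],"rot":[0,0,0],"hand":0},
    {"translation":[0,0,0],"rot":[0,0,0],"hand":0},
    {"translation":[0,0,0],"rot":[0,0,0],"hand":0}
  ]
}}

```text
t: 19.65
position: [507.3, -68.7, 15.1]
tcp_rot: [-55.7, 89.9, -144.1]
contact_force: [-0.4, 0.2, 0.4]
finger_gap: -0.0
```

Call:
{"op": "jog_arm", "data": {
  "increments": [
    {"translation":[0,0.01,0],"rot":[0,0,0],"hand":0},
    {"translation":[0,0.008,0],"rot":[0,0,0],"hand":0},
    {"translation":[0,0.008,0],"rot":[0,0,0],"hand":0},
    {"translation":[0,0.008,0],"rot":[0,0,0],"hand":0},
    {"translation":[0,0.008,0],"rot":[0,0,0],"hand":0},
    {"translation":[0,0.008,0],"rot":[0,0,0],"hand":0},
    {"translation":[0,0.008,0],"rot":[0,0,0],"hand":0},
    {"translation":[0,0.008,0],"rot":[0,0,0],"hand":0},
    {"translation":[0,0.008,0],"rot":[0,0,0],"hand":0},
    {"translation":[0,0.004,0],"rot":[0,0,0],"hand":0},
    {"translation":[0,0,0],"rot":[0,0,0],"hand":0}
  ]
}}

```text
t: 20.75
position: [585.9, -65.9, 14.8]
tcp_rot: [28.4, 90.0, -59.9]
contact_force: [-0.4, -0.2, -0.1]
finger_gap: 0.1
```

```bash
python3 - <<'E'
from h import *
np.set_printoptions(suppress=True,precision=2)
s,r=tool();print(s['t'],s['position'],s['contact_force'],s['finger_gap'])
P=robot.camera_params('wrist');im=robot.camera('wrist')
np.save('Pw7.npy',P,allow_pickle=True);cv2.imwrite('w7.png',im[:,:,::-1])
cv2.imwrite('pics/w7.png',cv2.resize(im[:,:,::-1],(800,600),interpolation=cv2.INTER_CUBIC))
E
```

```text
20.75 [585.86 -65.92  14.77] [-0.38 -0.19 -0.14] 0.12300871383962139
```

View pics/w7.png

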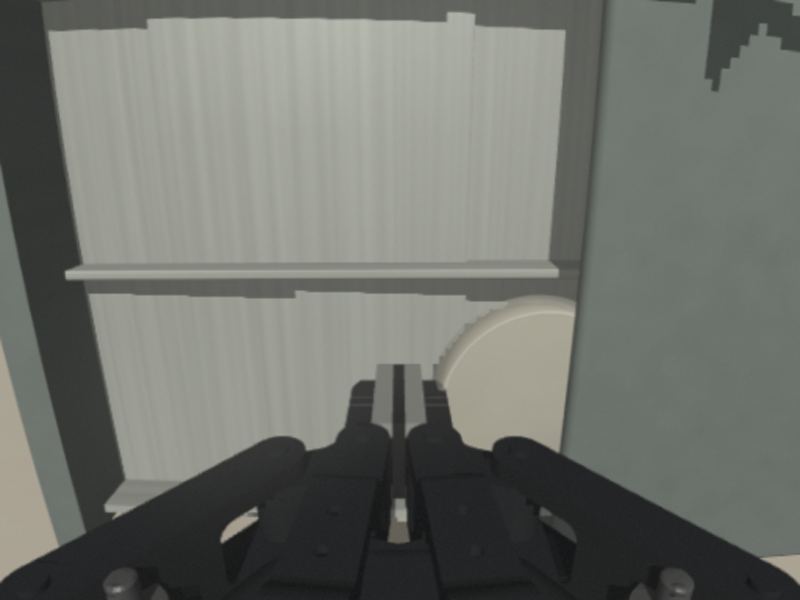

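The dish has slid under the lid edge; its rim's top is at (545,298) and its left at (438,385).

```bash
cat >> h.py <<'E'
a=np.radians(1.7);Ru=np.array([[np.cos(a),np.sin(a)],[-np.sin(a),np.cos(a)]])
def u(p): return (np.atleast_2d(p)[:,:2]-[630.3,15.5])@Ru.T
E
python3 - <<'E'
from h import *
np.set_printoptions(suppress=True,precision=1)
P=np.load('Pw7.npy',allow_pickle=True).item()
print(u(ray('w',[(438,385),(452,352),(480,325),(510,306),(545,297),(573,299)],27.5,.64,P)))
print('tcp',u([585.9,-65.9,0]))
E
```

```text
[[-35.6 -70.3]
 [-32.  -60.1]
 [-24.5 -52.1]
 [-16.6 -46.6]
 [ -7.2 -44. ]
 [  0.6 -44.6]]
tcp [[-46.8 -80. ]]
```

Call:
{"op": "jog_arm", "data": {
  "increments": [
    {"translation":[0,0.004,0],"rot":[0,0,0],"hand":0},
    {"translation":[0,0.004,0],"rot":[0,0,0],"hand":0},
    {"translation":[0,0.003,0],"rot":[0,0,0],"hand":0},
    {"translation":[0,0.002,0],"rot":[0,0,0],"hand":0},
    {"translation":[0,0.001,0],"rot":[0,0,0],"hand":0},
    {"translation":[0,0,0],"rot":[0,0,0],"hand":0},
    {"translation":[0,0,0],"rot":[0,0,0],"hand":0}
  ]
}}

```text
t: 21.5
position: [599.1, -65.7, 15.0]
tcp_rot: [-79.2, 90.0, -167.6]
contact_force: [-0.4, 0.1, 0.0]
finger_gap: 0.1
```

```bash
python3 - <<'E'
from h import *
np.set_printoptions(suppress=True,precision=2)
s,r=tool();print(s['t'],s['position'],s['contact_force'],u(s['position']))
P=robot.camera_params('wrist');im=robot.camera('wrist')
np.save('Pw8.npy',P,allow_pickle=True);cv2.imwrite('w8.png',im[:,:,::-1])
cv2.imwrite('pics/w8.png',cv2.resize(im[150:320,230:430,::-1],(700,595),interpolation=cv2.INTER_CUBIC))
E
```

```text
21.5 [599.13 -65.68  14.96] [-0.36  0.08  0.01] [[-33.57 -80.22]]
```

View pics/w8.png

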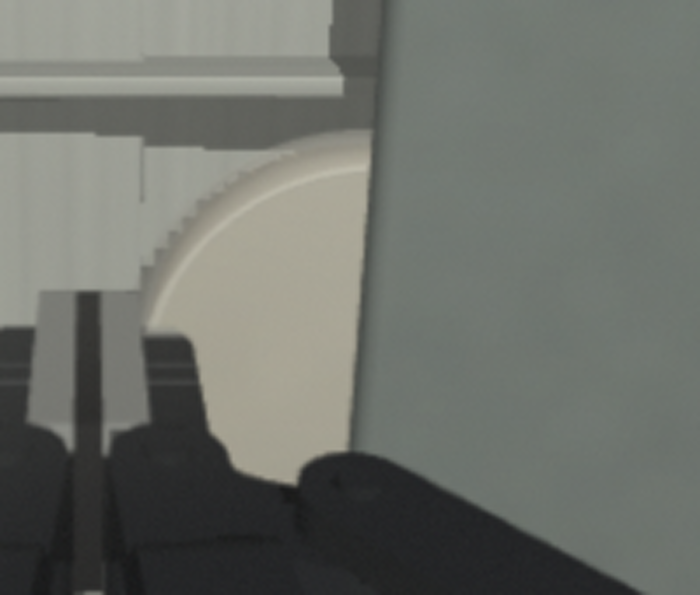

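The dish's left edge has just passed the step line at column 143. I'll push a bit more until the back wall answers.

Call:
{"op": "jog_arm", "data": {
  "increments": [
    {"translation":[0,0.002,0],"rot":[0,0,0],"hand":0},
    {"translation":[0,0.002,0],"rot":[0,0,0],"hand":0},
    {"translation":[0,0,0],"rot":[0,0,0],"hand":0},
    {"translation":[0,0,0],"rot":[0,0,0],"hand":0}
  ]
}}

```text
t: 21.95
position: [603.3, -65.5, 14.9]
tcp_rot: [-7.2, 90.0, -95.6]
contact_force: [0.9, 0.0, -0.6]
finger_gap: 0.3
```

```bash
python3 - <<'E'
from h import *
np.set_printoptions(suppress=True,precision=2)
P=np.load('Pw8.npy',allow_pickle=True).item()
c=np.array([(148,320),(160,262),(205,200),(270,155),(330,135),(365,131)])/3.5+[230,150]
for z in (24.5,27.5):
    q=u(ray('w',c,z,1,P)); A=np.c_[2*q,np.ones(6)];x=np.linalg.lstsq(A,(q**2).sum(1),rcond=None)[0];print(z,x[:2],np.sqrt(x[2]+x[0]**2+x[1]**2), q[0],q[-1])
s=robot.get_state();print(s['contact_force'],u(s['position']))
E
```

```text
24.5 [  1.14 -71.14] 27.07698946228122 [-25.77 -69.53] [  0.64 -43.99]
27.5 [  0.35 -69.62] 26.46207142856506 [-25.95 -68.05] [ -0.14 -43.09]
[ 0.86  0.02 -0.56] [[-29.38 -80.2 ]]
```

Call:
{"op": "jog_arm", "data": {
  "increments": [
    {"translation":[0,-0.02,0],"rot":[0,0,0],"hand":0},
    {"translation":[-0.04,0,0],"rot":[0,0,0],"hand":0},
    {"translation":[-0.04,0,0],"rot":[0,0,0],"hand":0},
    {"translation":[-0.04,-0.02,0],"rot":[0,0,0],"hand":100},
    {"translation":[0,-0.02,0],"rot":[0,0,0],"hand":100},
    {"translation":[0,-0.02,0],"rot":[0,0,0],"hand":100},
    {"translation":[0,0,0],"rot":[0,0,0],"hand":100},
    {"translation":[0,0,0],"rot":[0,0,0],"hand":100}
  ]
}}

```text
t: 22.75
position: [523.4, -67.4, 135.3]
tcp_rot: [139.6, 89.9, 51.2]
contact_force: [-1.0, 0.1, 0.4]
finger_gap: 72.4
```

```bash
python3 - <<'E'
from h import *
s,r=tool();print(s['t'],s['position'],s['contact_force'],u(s['position']))
P=robot.camera_params('wrist');im=robot.camera('wrist')
np.save('Pw9.npy',P,allow_pickle=True);cv2.imwrite('w9.png',im[:,:,::-1])
cv2.imwrite('pics/w9.png',cv2.resize(im[:,:,::-1],(800,600),interpolation=cv2.INTER_CUBIC))
E
```

```text
22.75 [523.44611313 -67.41445886 135.25250762] [-1.04592936  0.14324888  0.39798444] [[-109.26661679  -79.70801141]]
```

View pics/w9.png

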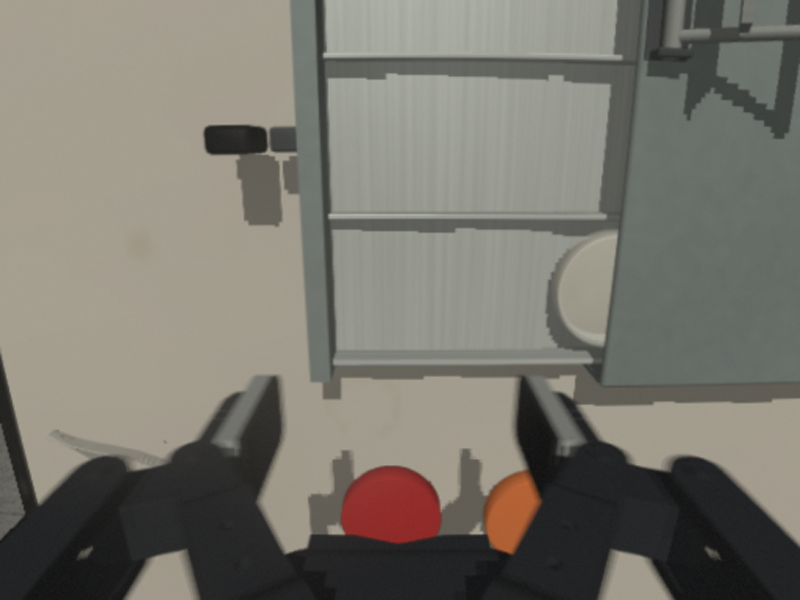

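The dish is in the right lane, under the lid, with its left rim at (555,292). The drawer front's top outer edge is at about (297,140).

```bash
python3 - <<'E'
from h import *
np.set_printoptions(suppress=True,precision=1)
P=np.load('Pw9.npy',allow_pickle=True).item()
for z in (24.5,27.5): print(z,u(ray('w',[(555,292),(560,265),(600,232),(602,346)],z,.64,P)))
print('front outer',u(ray('w',[(297,140),(317,140)],35,.64,P)),'inner div start',u(ray('w',[(325,56),(330,215)],18.5,.64,P)),'lid',u(ray('w',[(620,200)],40,.64,P)),'div2',u(ray('w',[(450,57),(450,216)],18.5,.64,P)))
E
```

```text
24.5 [[ -26.2  -79. ]
 [ -24.9  -64.3]
 [  -5.5  -46.8]
 [   3.  -110. ]]
27.5 [[ -27.2  -78.1]
 [ -25.9  -63.6]
 [  -6.8  -46.3]
 [   1.7 -108.7]]
front outer [[-156.2   -1.9]
 [-146.9   -2. ]] inner div start [[-144.1   37.2]
 [-144.3  -39.2]] lid [[ -3.8 -28.8]] div2 [[-84.3  36.6]
 [-82.5 -39.8]]
```

Call:
{"op": "jog_arm", "data": {
  "increments": [
    {"translation":[-0.03,0,0],"rot":[0,0,0],"hand":100},
    {"translation":[-0.035,0,0],"rot":[0,0,0],"hand":100},
    {"translation":[0,-0.007,0.033],"rot":[0,0,0],"hand":100},
    {"translation":[0,-0.007,0.033],"rot":[0,0,0],"hand":100},
    {"translation":[0,-0.007,0.033],"rot":[0,0,0],"hand":100},
    {"translation":[0,-0.007,0.033],"rot":[0,0,0],"hand":100},
    {"translation":[0,-0.007,0.033],"rot":[0,0,0],"hand":100},
    {"translation":[0,-0.007,0.033],"rot":[0,0,0],"hand":100},
    {"translation":[0,-0.007,0.033],"rot":[0,0,0],"hand":100},
    {"translation":[0,0,0],"rot":[0,0,0],"hand":100},
    {"translation":[0,0,0],"rot":[0,0,0],"hand":100},
    {"translation":[0,0,0],"rot":[0,0,0],"hand":100}
  ]
}}

```text
t: 24.0
position: [481.6, -299.1, 199.6]
tcp_rot: [-110.8, 90.0, 160.9]
contact_force: [0.1, 0.9, 0.3]
finger_gap: 85.4
```

```bash
python3 - <<'E'
from h import *
np.set_printoptions(suppress=True,precision=1)
s,r=tool();print(s['t'],s['position'],s['finger_gap'])
P=robot.camera_params('wrist');im=robot.camera('wrist')
print(proj('w',[478.8,-323.5,18],P)*800/512)
np.save('Pw10.npy',P,allow_pickle=True);cv2.imwrite('w10.png',im[:,:,::-1])
cv2.imwrite('pics/w10.png',cv2.resize(im[:,:,::-1],(800,600),interpolation=cv2.INTER_CUBIC))
E
```

```text
24.0 [ 481.6 -299.1  199.6] 85.43136764994738
[[393.1 297.8]]
```

View pics/w10.png

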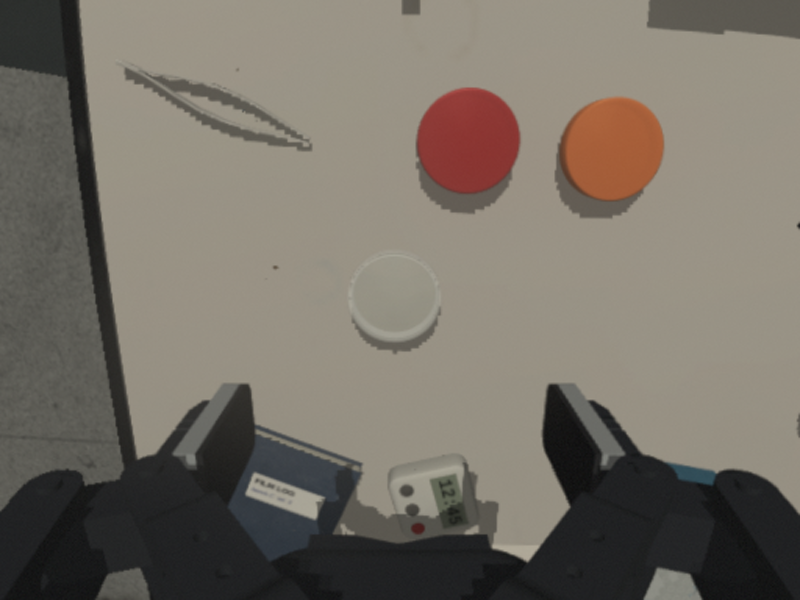

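Dish B is still at (394,296), as measured, so I'll grasp it.

Call:
{"op": "jog_arm", "data": {
  "increments": [
    {"translation":[0,-0.003,0.023],"rot":[0,0,0],"hand":100},
    {"translation":[0.04,0,0],"rot":[0,0,0],"hand":100},
    {"translation":[0.04,0,0],"rot":[0,0,0],"hand":100},
    {"translation":[0.04,0,0],"rot":[0,0,0],"hand":100},
    {"translation":[0.04,0,0],"rot":[0,0,0],"hand":100},
    {"translation":[0.035,0,0],"rot":[0,0,0],"hand":100},
    {"translation":[0,0,0],"rot":[0,0,0],"hand":100},
    {"translation":[0,0,0],"rot":[0,0,0],"hand":50},
    {"translation":[0,0,0],"rot":[0,0,0],"hand":50},
    {"translation":[0,0,0],"rot":[0,0,0],"hand":50},
    {"translation":[0,0,0],"rot":[0,0,0],"hand":50},
    {"translation":[0,0,0],"rot":[0,0,0],"hand":50}
  ]
}}

```text
t: 25.25
position: [480.0, -323.8, 7.7]
tcp_rot: [70.8, 89.8, -17.5]
contact_force: [-2.1, 1.1, 8.6]
finger_gap: 56.9
```

Call:
{"op": "jog_arm", "data": {
  "increments": [
    {"translation":[-0.02,0,0],"rot":[0,0,0],"hand":50},
    {"translation":[-0.04,0,0],"rot":[0,0,0],"hand":50},
    {"translation":[-0.04,0,0],"rot":[0,0,0],"hand":50},
    {"translation":[-0.03,0,0],"rot":[0,0,0],"hand":50},
    {"translation":[0,0.009,-0.0335],"rot":[0,0,0],"hand":50},
    {"translation":[0,0.009,-0.0335],"rot":[0,0,0],"hand":50},
    {"translation":[0,0.009,-0.0335],"rot":[0,0,0],"hand":50},
    {"translation":[0,0.009,-0.0335],"rot":[0,0,0],"hand":50},
    {"translation":[0,0.009,-0.0335],"rot":[0,0,0],"hand":50}
  ]
}}

```text
t: 26.15
position: [519.4, -153.2, 136.7]
tcp_rot: [96.4, 89.8, 8.0]
contact_force: [1.2, -0.5, -0.9]
finger_gap: 56.6
```

Call:
{"op": "jog_arm", "data": {
  "increments": [
    {"translation":[0,0.009,-0.0335],"rot":[0,0,0],"hand":50},
    {"translation":[0,0.009,-0.0335],"rot":[0,0,0],"hand":50},
    {"translation":[0,0.01,-0.0335],"rot":[0,0,0],"hand":50},
    {"translation":[0,0.01,-0.0335],"rot":[0,0,0],"hand":50},
    {"translation":[0,0.009,-0.0335],"rot":[0,0,0],"hand":50},
    {"translation":[0,0,0],"rot":[0,0,0],"hand":50},
    {"translation":[0,0,0],"rot":[0,0,0],"hand":50},
    {"translation":[0,0,0],"rot":[0,0,0],"hand":50}
  ]
}}

```text
t: 26.95
position: [561.2, 13.0, 136.0]
tcp_rot: [84.7, 89.9, -3.8]
contact_force: [-0.9, -1.4, -1.3]
finger_gap: 57.0
```

```bash
python3 - <<'E'
from h import *
np.set_printoptions(suppress=True,precision=1)
s,r=tool();print(s['t'],s['position'],u(s['position']),s['finger_gap'],r.as_matrix())
im=robot.camera('wrist');cv2.imwrite('w11.png',im[:,:,::-1])
cv2.imwrite('pics/w11.png',cv2.resize(im[:,:,::-1],(800,600),interpolation=cv2.INTER_CUBIC))
E
```

```text
26.95 [561.2  13.  136. ] [[-69.2  -0.4]] 56.990766606941385 [[ 0.  1.  0.]
 [-0.  0. -1.]
 [-1.  0.  0.]]
```

View pics/w11.png

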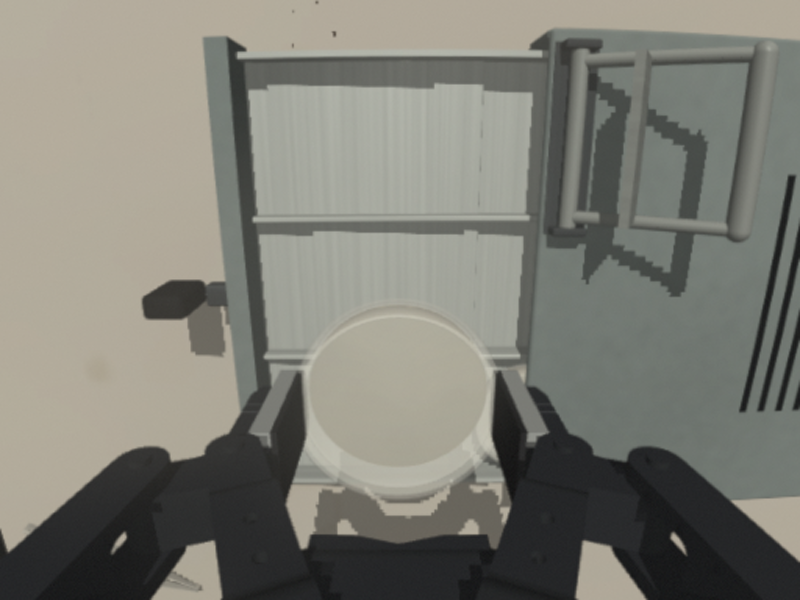

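Dish B is held level over the middle lane (400,395), and the stay is folded back at (660,130). I'll lower and release.

Call:
{"op": "jog_arm", "data": {
  "increments": [
    {"translation":[0.035,0.001,0],"rot":[0,0,0],"hand":50},
    {"translation":[0.035,0,0],"rot":[0,0,0],"hand":50},
    {"translation":[0.025,0,0],"rot":[0,0,0],"hand":50},
    {"translation":[0.015,0,0],"rot":[0,0,0],"hand":50},
    {"translation":[0.009,0,0],"rot":[0,0,0],"hand":50},
    {"translation":[0,0,0],"rot":[0,0,0],"hand":50},
    {"translation":[0,0,0],"rot":[0,0,0],"hand":50},
    {"translation":[0,0,0],"rot":[0,0,0],"hand":50}
  ]
}}

```text
t: 27.8
position: [562.5, 14.1, 16.7]
tcp_rot: [98.1, 89.9, 9.6]
contact_force: [0.5, -0.3, -0.8]
finger_gap: 56.8
```

Call:
{"op": "jog_arm", "data": {
  "increments": [
    {"translation":[0,0,0],"rot":[0,0,0],"hand":90},
    {"translation":[0,0,0],"rot":[0,0,0],"hand":90},
    {"translation":[0,0,0],"rot":[0,0,0],"hand":90},
    {"translation":[-0.025,0,0],"rot":[0,0,0],"hand":90},
    {"translation":[-0.035,0,0],"rot":[0,0,0],"hand":90},
    {"translation":[0,-0.028,0],"rot":[0,0,0],"hand":0},
    {"translation":[0,-0.028,0],"rot":[0,0,0],"hand":0},
    {"translation":[0,0,0],"rot":[0,0,0],"hand":0},
    {"translation":[0,0,0],"rot":[0,0,0],"hand":0},
    {"translation":[0,0,0],"rot":[0,0,0],"hand":0},
    {"translation":[0,0,0],"rot":[0,0,0],"hand":0}
  ]
}}

```text
t: 28.9
position: [506.8, 12.8, 76.1]
tcp_rot: [43.8, 90.0, -44.6]
contact_force: [0.6, -0.3, -0.4]
finger_gap: -0.2
```

Call:
{"op": "jog_arm", "data": {
  "increments": [
    {"translation":[0.03,0,0],"rot":[0,0,0],"hand":0},
    {"translation":[0.031,0,0],"rot":[0,0,0],"hand":0},
    {"translation":[0,0,0],"rot":[0,0,0],"hand":0},
    {"translation":[0,0.009,0],"rot":[0,0,0],"hand":0},
    {"translation":[0,0.009,0],"rot":[0,0,0],"hand":0},
    {"translation":[0,0.009,0],"rot":[0,0,0],"hand":0},
    {"translation":[0,0.009,0],"rot":[0,0,0],"hand":0},
    {"translation":[0,0.009,0],"rot":[0,0,0],"hand":0},
    {"translation":[0,0.009,0],"rot":[0,0,0],"hand":0},
    {"translation":[0,0.009,0],"rot":[0,0,0],"hand":0},
    {"translation":[0,0.009,0],"rot":[0,0,0],"hand":0},
    {"translation":[0,0.009,0],"rot":[0,0,0],"hand":0}
  ]
}}

```text
t: 30.1
position: [587.7, 15.1, 14.9]
tcp_rot: [-26.8, 90.0, -115.2]
contact_force: [-0.9, -0.1, 0.2]
finger_gap: 0.6
```

Call:
{"op": "jog_arm", "data": {
  "increments": [
    {"translation":[0,0.004,0],"rot":[0,0,0],"hand":0},
    {"translation":[0,0.004,0],"rot":[0,0,0],"hand":0},
    {"translation":[0,0.003,0],"rot":[0,0,0],"hand":0},
    {"translation":[0,0.001,0],"rot":[0,0,0],"hand":0},
    {"translation":[0,0.001,0],"rot":[0,0,0],"hand":0},
    {"translation":[0,0,0],"rot":[0,0,0],"hand":0},
    {"translation":[0,0,0],"rot":[0,0,0],"hand":0}
  ]
}}

```text
t: 30.8
position: [599.8, 15.4, 15.0]
tcp_rot: [-115.6, 90.0, 156.0]
contact_force: [-0.4, -0.8, 1.0]
finger_gap: -0.3
```

Call:
{"op": "jog_arm", "data": {
  "increments": [
    {"translation":[0,0.0015,0],"rot":[0,0,0],"hand":0},
    {"translation":[0,0,0],"rot":[0,0,0],"hand":0},
    {"translation":[0,0,0],"rot":[0,0,0],"hand":0},
    {"translation":[0,-0.02,0],"rot":[0,0,0],"hand":0},
    {"translation":[-0.04,0,0],"rot":[0,0,0],"hand":0},
    {"translation":[-0.04,0,0],"rot":[0,0,0],"hand":0},
    {"translation":[-0.04,-0.02,0.02],"rot":[0,0,0],"hand":40},
    {"translation":[0,-0.02,0.025],"rot":[0,0,0],"hand":40},
    {"translation":[0,-0.02,0],"rot":[0,0,0],"hand":40},
    {"translation":[0,0,0],"rot":[0,0,0],"hand":40},
    {"translation":[0,0,0],"rot":[0,0,0],"hand":40}
  ]
}}

```text
t: 31.9
position: [523.0, -31.1, 135.2]
tcp_rot: [150.1, 89.9, 61.8]
contact_force: [0.1, -0.2, -1.5]
finger_gap: 34.2
```

```bash
python3 - <<'E'
from h import *
s,r=tool();print(s['t'],s['position'],u(s['position']))
P=robot.camera_params('wrist');im=robot.camera('wrist')
np.save('Pw12.npy',P,allow_pickle=True);cv2.imwrite('w12.png',im[:,:,::-1])
cv2.imwrite('pics/w12.png',cv2.resize(im[:,:,::-1],(800,600),interpolation=cv2.INTER_CUBIC))
E
```

```text
31.9 [522.95074141 -31.12729487 135.2218328 ] [[-108.68526661  -43.42212303]]
```

View pics/w12.png

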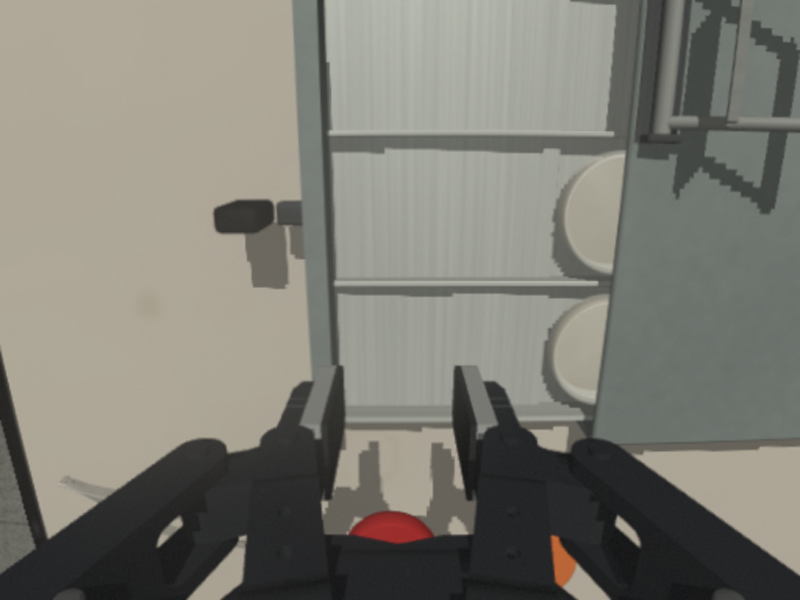

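Both dishes show the same overlap under the lid, their left rims at (562,218) and (549,350).

```bash
python3 - <<'E'
from h import *
np.set_printoptions(suppress=True,precision=1)
P=np.load('Pw12.npy',allow_pickle=True).item()
print('rims',u(ray('w',[(562,218),(549,350)],24.5,.64,P)))
print('lid',u(ray('w',[(627,150),(599,420)],40,.64,P)),'front outer',u(ray('w',[(301,200)],35,.64,P)))
im=cv2.imread('w12.png').astype(int).sum(2)//3
print('mid',im[137:142].mean(0)[350:372].astype(int),'right',im[222:227].mean(0)[342:364].astype(int))
E
```

```text
rims [[-25.5  -3.5]
 [-25.9 -75.8]]
lid [[  -2.5   30.6]
 [   0.6 -110.7]] front outer [[-155.2    6.6]]
mid [156 155 153 133 106  96  98 101 103 108 120 142 161 159 157 157 157 157
 156 157 157 157] right [151 153 153 153 151 135 104  92  95 100 105 114 133 154 160 158 157 158
 158 157 157 157]
```

Call:
{"op": "jog_arm", "data": {
  "increments": [
    {"translation":[0,0,0],"rot":[-0.1428,0,0],"hand":40},
    {"translation":[0,0,0],"rot":[-0.1428,0,0],"hand":40},
    {"translation":[0,0,0],"rot":[-0.1428,0,0],"hand":40},
    {"translation":[0,0,0],"rot":[-0.1428,0,0],"hand":40},
    {"translation":[0,0,0],"rot":[-0.1428,0,0],"hand":40},
    {"translation":[0,0,0],"rot":[-0.1428,0,0],"hand":40},
    {"translation":[0,0,0],"rot":[-0.1428,0,0],"hand":40},
    {"translation":[0,0,0],"rot":[-0.1428,0,0],"hand":40},
    {"translation":[0,0,0],"rot":[-0.1428,0,0],"hand":40},
    {"translation":[0,0,0],"rot":[-0.1428,0,0],"hand":40},
    {"translation":[0,0,0],"rot":[-0.1428,0,0],"hand":40}
  ]
}}

```text
t: 33.05
position: [523.5, -31.2, 134.6]
tcp_rot: [-132.0, 90.0, -130.0]
contact_force: [0.1, -0.9, -0.0]
finger_gap: 34.1
```

Call:
{"op": "jog_arm", "data": {
  "increments": [
    {"translation":[0,0.0205,-0.038],"rot":[0,0,0],"hand":40},
    {"translation":[0,0.0205,-0.038],"rot":[0,0,0],"hand":40},
    {"translation":[0,0,0],"rot":[0,0,0],"hand":40},
    {"translation":[0,0,0],"rot":[0,0,0],"hand":40}
  ]
}}

```text
t: 33.45
position: [445.9, 8.2, 135.2]
tcp_rot: [49.7, 90.0, 51.4]
contact_force: [0.6, 0.3, -0.3]
finger_gap: 34.2
```

Call:
{"op": "jog_arm", "data": {
  "increments": [
    {"translation":[0.04,0,0],"rot":[0,0,0],"hand":40},
    {"translation":[0.04,0,0],"rot":[0,0,0],"hand":40},
    {"translation":[0.039,0,0],"rot":[0,0,0],"hand":40},
    {"translation":[0,0,0],"rot":[0,0,0],"hand":40},
    {"translation":[0,0,0],"rot":[0,0,0],"hand":0},
    {"translation":[0,0,0],"rot":[0,0,0],"hand":0},
    {"translation":[0,0,0],"rot":[0,0,0],"hand":0},
    {"translation":[0,0,0],"rot":[0,0,0],"hand":0},
    {"translation":[0,0,0],"rot":[0,0,0],"hand":0}
  ],
  "newtons": 40
}}

```text
t: 34.35
position: [447.1, 7.7, 17.3]
tcp_rot: [19.5, 89.8, 21.1]
contact_force: [2.4, 2.9, 0.4]
finger_gap: 12.4
```

Call:
{"op": "jog_arm", "data": {
  "increments": [
    {"translation":[0,0,0.005],"rot":[0,0,0],"hand":0},
    {"translation":[0,0,0.01],"rot":[0,0,0],"hand":0},
    {"translation":[0,0,0.012],"rot":[0,0,0],"hand":0},
    {"translation":[0,0,0.012],"rot":[0,0,0],"hand":0},
    {"translation":[0,0,0.012],"rot":[0,0,0],"hand":0},
    {"translation":[0,0,0.012],"rot":[0,0,0],"hand":0},
    {"translation":[0,0,0.012],"rot":[0,0,0],"hand":0},
    {"translation":[0,0,0.012],"rot":[0,0,0],"hand":0},
    {"translation":[0,0,0.012],"rot":[0,0,0],"hand":0},
    {"translation":[0,0,0.012],"rot":[0,0,0],"hand":0},
    {"translation":[0,0,0.012],"rot":[0,0,0],"hand":0},
    {"translation":[0,0,0.008],"rot":[0,0,0],"hand":0}
  ]
}}

```text
t: 35.55
position: [577.6, 11.7, 17.4]
tcp_rot: [61.0, 89.9, 62.6]
contact_force: [-3.6, 4.3, 6.8]
finger_gap: 12.2
```

Call:
{"op": "jog_arm", "data": {
  "increments": [
    {"translation":[0,0,0.005],"rot":[0,0,0],"hand":0},
    {"translation":[0,0,0.005],"rot":[0,0,0],"hand":0},
    {"translation":[0,0,0.004],"rot":[0,0,0],"hand":0},
    {"translation":[0,0,0],"rot":[0,0,0],"hand":0},
    {"translation":[0,0,0],"rot":[0,0,0],"hand":0}
  ]
}}

```text
t: 36.05
position: [590.1, 12.1, 17.3]
tcp_rot: [124.4, 89.9, 126.0]
contact_force: [-8.5, 3.3, 10.4]
finger_gap: 11.8
```

Call:
{"op": "jog_arm", "data": {
  "increments": [
    {"translation":[0,0,0.002],"rot":[0,0,0],"hand":0},
    {"translation":[0,0,0.002],"rot":[0,0,0],"hand":0},
    {"translation":[0,0,0],"rot":[0,0,0],"hand":0},
    {"translation":[0,0,0],"rot":[0,0,0],"hand":0}
  ]
}}

```text
t: 36.45
position: [590.1, 12.2, 17.2]
tcp_rot: [161.4, 89.5, 163.0]
contact_force: [-26.3, 4.3, 26.9]
finger_gap: 12.5
```

Call:
{"op": "jog_arm", "data": {
  "increments": [
    {"translation":[0,0,-0.003],"rot":[0,0,0],"hand":28},
    {"translation":[0,0,0],"rot":[0,0,0],"hand":28},
    {"translation":[0,0,0],"rot":[0,0,0],"hand":28},
    {"translation":[-0.03,0,0],"rot":[0,0,0],"hand":28},
    {"translation":[-0.035,0,0],"rot":[0,0,0],"hand":28},
    {"translation":[-0.035,0,0],"rot":[0,0,0],"hand":28},
    {"translation":[-0.035,0,0],"rot":[0,0,0],"hand":28},
    {"translation":[0,0,0],"rot":[0,0,0],"hand":28}
  ]
}}

```text
t: 37.25
position: [595.0, 10.4, 156.6]
tcp_rot: [2.2, 89.5, 3.8]
contact_force: [0.8, 0.1, 0.2]
finger_gap: 23.9
```

Call:
{"op": "jog_arm", "data": {
  "increments": [
    {"translation":[0,0,0],"rot":[0.1428,0,0],"hand":28},
    {"translation":[0,0,0],"rot":[0.1428,0,0],"hand":28},
    {"translation":[0,0,0],"rot":[0.1428,0,0],"hand":28},
    {"translation":[0,0,0],"rot":[0.1428,0,0],"hand":28},
    {"translation":[0,0,0],"rot":[0.1428,0,0],"hand":28},
    {"translation":[0,0,0],"rot":[0.1428,0,0],"hand":28},
    {"translation":[0,0,0],"rot":[0.1428,0,0],"hand":28},
    {"translation":[0,0,0],"rot":[0.1428,0,0],"hand":28},
    {"translation":[0,0,0],"rot":[0.1428,0,0],"hand":28},
    {"translation":[0,0,0],"rot":[0.1428,0,0],"hand":28},
    {"translation":[0,0,0],"rot":[0.1428,0,0],"hand":28},
    {"translation":[0,0,0],"rot":[0,0,0],"hand":28}
  ]
}}

```text
t: 38.45
position: [591.6, 11.1, 150.5]
tcp_rot: [-28.3, 89.9, -116.9]
contact_force: [0.2, -0.3, -0.9]
finger_gap: 24.0
```

Call:
{"op": "jog_arm", "data": {
  "increments": [
    {"translation":[0,0.028,-0.02],"rot":[0,0,0],"hand":28},
    {"translation":[0,0.028,-0.02],"rot":[0,0,0],"hand":28},
    {"translation":[0,0.028,-0.02],"rot":[0,0,0],"hand":28},
    {"translation":[0,0.028,-0.02],"rot":[0,0,0],"hand":28},
    {"translation":[0,0,0],"rot":[0,0,0],"hand":28},
    {"translation":[0,0,0],"rot":[0,0,0],"hand":28}
  ]
}}

```text
t: 39.05
position: [701.5, 94.3, 149.8]
tcp_rot: [-43.0, 89.9, -131.2]
contact_force: [0.3, -1.0, -0.1]
finger_gap: 23.8
```

```bash
python3 - <<'E'
from h import *
s,r=tool();print(s['t'],s['position'],u(s['position']),s['finger_gap'])
P=robot.camera_params('wrist');im=robot.camera('wrist');cv2.imwrite('w13.png',im[:,:,::-1])
np.save('Pw13.npy',P,allow_pickle=True)
p=proj('w',[[700,95.6,81],[698.5,95.6+29,81],[701.5,95.6-29,81]],P);print(p)
o=im[:,:,::-1].copy()
for q in p: cv2.circle(o,tuple(int(v) for v in q),2,(0,0,255),-1)
cv2.imwrite('pics/w13.png',cv2.resize(o,(800,600),interpolation=cv2.INTER_CUBIC))
E
```

```text
39.05 [701.47488819  94.31689538 149.78240521] [[73.48176254 76.67071332]] 23.839317324814605
[[252.98422632 203.23178442]
 [252.07940926 162.26130777]
 [253.825019   241.10155422]]
```

View pics/w13.png

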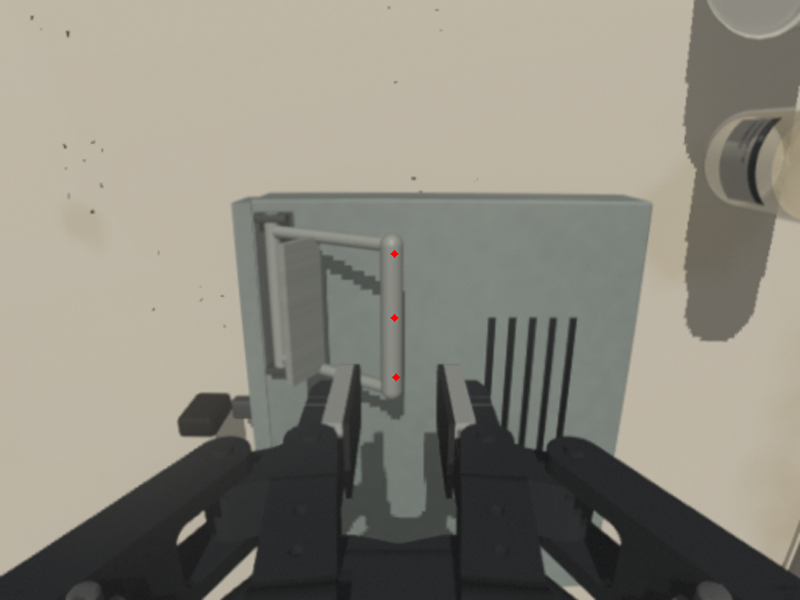

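The bar is at (392,317), within 1 mm of the predicted point, and the drawer is shut flush. Now I grip the bar and fold it down.

Call:
{"op": "jog_arm", "data": {
  "increments": [
    {"translation":[0.03,-0.002,-0.001],"rot":[0,0,0],"hand":28},
    {"translation":[0.03,0,0],"rot":[0,0,0],"hand":28},
    {"translation":[0.027,0,0],"rot":[0,0,0],"hand":28},
    {"translation":[0,0,0],"rot":[0,0,0],"hand":28},
    {"translation":[0,0,0],"rot":[0,0,0],"hand":28},
    {"translation":[0,0,0],"rot":[0,0,0],"hand":0},
    {"translation":[0,0,0],"rot":[0,0,0],"hand":0},
    {"translation":[0,0,0],"rot":[0,0,0],"hand":0},
    {"translation":[0,0,0],"rot":[0,0,0],"hand":0},
    {"translation":[0,0,0],"rot":[0,0,0],"hand":0}
  ],
  "newtons": 25
}}

```text
t: 40.1
position: [698.7, 94.5, 66.2]
tcp_rot: [-119.0, 90.0, 152.6]
contact_force: [-9.4, -2.0, 4.9]
finger_gap: 8.9
```

Call:
{"op": "jog_arm", "data": {
  "increments": [
    {"translation":[-0.012,-0.0092,0],"rot":[0,0,0],"hand":0},
    {"translation":[-0.0098,-0.0115,0],"rot":[0,0,0],"hand":0},
    {"translation":[-0.0071,-0.0134,0],"rot":[0,0,0],"hand":0},
    {"translation":[-0.0041,-0.0146,0],"rot":[0,0,0],"hand":0},
    {"translation":[-0.0008,-0.0151,0],"rot":[0,0,0],"hand":0},
    {"translation":[0.0025,-0.015,0],"rot":[0,0,0],"hand":0},
    {"translation":[0,0,0],"rot":[0,0,0],"hand":0}
  ]
}}

```text
t: 40.8
position: [620.4, 92.4, 98.7]
tcp_rot: [116.6, 89.8, 28.2]
contact_force: [-3.0, -2.5, 10.1]
finger_gap: 8.5
```

Call:
{"op": "jog_arm", "data": {
  "increments": [
    {"translation":[0.0056,-0.0141,0],"rot":[0,0,0],"hand":0},
    {"translation":[0.0085,-0.0125,0],"rot":[0,0,0],"hand":0},
    {"translation":[0.011,-0.0104,0],"rot":[0,0,0],"hand":0},
    {"translation":[0.013,-0.0078,0],"rot":[0,0,0],"hand":0},
    {"translation":[0.0143,-0.0048,0],"rot":[0,0,0],"hand":0},
    {"translation":[0.0151,-0.0016,0],"rot":[0,0,0],"hand":0},
    {"translation":[0,0,0],"rot":[0,0,0],"hand":0},
    {"translation":[0,0,0],"rot":[0,0,0],"hand":0}
  ]
}}

```text
t: 41.6
position: [568.6, 90.9, 28.3]
tcp_rot: [-84.1, 89.9, -172.6]
contact_force: [-4.7, -3.5, -2.0]
finger_gap: 8.9
```

Call:
{"op": "jog_arm", "data": {
  "increments": [
    {"translation":[0,0,0],"rot":[0,0,0],"hand":40},
    {"translation":[0,0,0],"rot":[0,0,0],"hand":40},
    {"translation":[0,0,0],"rot":[0,0,0],"hand":40},
    {"translation":[-0.03,0,0],"rot":[0,0,0],"hand":40},
    {"translation":[-0.03,0,0],"rot":[0,0,0],"hand":40},
    {"translation":[0,0,0],"rot":[0,0,0],"hand":40},
    {"translation":[0,0,0],"rot":[0,0,0],"hand":40},
    {"translation":[0,0,0],"rot":[0,0,0],"hand":40},
    {"translation":[0,0,0],"rot":[0,0,0],"hand":40}
  ]
}}

```text
t: 42.5
position: [568.7, 91.7, 86.8]
tcp_rot: [-76.4, 89.9, -164.8]
contact_force: [-0.2, -1.0, 0.2]
finger_gap: 33.9
```

```bash
python3 - <<'E'
from h import *
np.set_printoptions(suppress=True,precision=1)
s,r=tool();print(s['t'],s['position'],s['finger_gap'])
im=robot.camera('wrist');cv2.imwrite('w14.png',im[:,:,::-1])
a=cv2.cvtColor(cv2.resize(cv2.imread('pics/w2.png'),(512,384),interpolation=cv2.INTER_AREA),6).astype(np.float32);b=cv2.cvtColor(im,7).astype(np.float32)
# local shifts now vs. initial view: stay bar, drawer front/lid edge, pull
for n,(x0,x1,y0,y1) in dict(bar=(240,272,150,230),lidcorner=(310,400,130,230),pull=(255,305,285,335)).items():
    res=cv2.matchTemplate(b[y0-12:y1+12,x0-12:x1+12],a[y0:y1,x0:x1],cv2.TM_CCOEFF_NORMED);_,m,_,l=cv2.minMaxLoc(res);print(n,'shift px',l[0]-12,l[1]-12,'score',round(m,2))
E
```

```text
42.5 [568.7  91.7  86.8] 33.930029042627424
bar shift px -1 2 score 0.98
lidcorner shift px -1 2 score 0.98
pull shift px 0 1 score 0.98
```

```bash
python3 -c "
from plant import robot
print(robot.job_done())"
```

```text
the job is handed in; nothing more can be done
None
```

I put both dishes that were present into the right and middle lanes, shut the drawer and folded the stay down. I then handed the job in at about 42 s; it reported no verdict. There was no third dish in any view. I did not touch the red and orange look-alikes, the tape, the timer or the jar.

**Sequence:** I folded the stay back, drew the drawer to its stop (about 145 mm of travel) and placed each dish in its lane. Then I pushed each along the lane, under the lid, until it reached the back wall.

**Last checks:**
- **Dishes:** before the drawer was shut, both rims measured about 25.5 mm in front of the lid edge, against about 24 mm expected when seated. That is within measuring error.
- **Drawer:** the pull stopped against 26 N at its original shut position, within about 1 mm.
- **Stay and drawer together:** a final wrist picture from the starting viewpoint showed the bar, lid corner and pull within 2 px of the first view. They all shifted alike, so the stay is down and the drawer is shut.

**Not confirmed directly:**
- I did not see the dishes drop 3 mm into their seats; I inferred it from their position and from the drawer front having shifted in by about 1 mm.
- I could not see the dishes after the drawer closed.
- Wrist force never rose clearly when a dish met the back wall. It stayed around 1 N, even though the drawer's friction is about 3 N.

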